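# Load and lock the sample conditioning pot

## Robot

A 7-joint arm with a two-finger parallel gripper is mounted at the origin on the work surface. World frame = base frame: x ahead of the robot, y to its left, z up, the work surface at z = 0. Lengths are in m, angles in rad, forces in N, time in s.
With the tool pointing down it reaches from about 0.4 to 0.9 m from the base axis. Payload 5.5 kg.
Tool frame: the origin (TCP) lies between the finger pads; the fingertips stand 25 mm ahead of it and the grasp point (between the pads) lies 6 mm ahead of it; z points along the fingers, y is the line along which they close (so a half turn about z gives the same grasp; the last joint's range is limited). The gripper opens to 92 mm and grips with 3 to 60 N. Pads are 19 mm wide; open, the fingers measure 130 mm over their backs; the gripper's body (75 mm by 190 mm) begins 47 mm behind the grasp point.
Start: joints at [-1.048, 0.501, -0.427, 1.55, 0.221, 1.138, -0.21], TCP at [0.167, 0.628, 0.252] pointing down, gripper open.
Joint ranges: [-2.88, 2.88], [-0.31, 2.03], [-1.54, 1.56], [0.2, 2.42], [-1.41, 4.55], [0.19, 2.02], [-2.57, 2.57]. Speed limits (rad/s): [2.57, 2.57, 3.14, 3.14, 3.14, 3.14, 3.14].

## Interface

Orientations are given as a rotation vector (axis times angle).
In Python, from cell import arm gives the robot as it stands. The module is installed in compiled form; this text tells all that it offers.
- The arm moves only by the tool carry_out, never from a script. Its argument "increments" is a list of rows, each an object with "jaw": the finger opening in cm, from 0 to 9.18; "delta_pos": the shift along the tool's x, y, z in cm, a list of three; "rot": the turn, a rotation vector about the tool's x, y, z in rad, a list of three. In form: [{"jaw": jaw, "delta_pos": [x, y, z], "rot": [wx, wy, wz]}, ...]. A call has 1 to 12 rows; each row is the pose to reach, as a shift and turn from the pose commanded when the call began, along the tool's axes at that moment; what a row does not reach only later rows make up. A row lasts 1/12 s, in which the tool goes at most 41.7 mm and 7.16 degrees, less where a joint would pass 70% of its speed; a pose out of reach is approached as far as the arm can. A call with a gripper value outside its range is refused whole. The fingers move at their own pace and stop on an object; "force" is the grip in N (left out, the last holds). Time passes only in rows, so rows that repeat a pose let the fingers close. It gives the time, the measured TCP pose, the force, the opening and the grip force at its end, in the units of the state.
- arm.observe(): the state, without advancing time (a new reading comes with each control period).
- arm.snapshot(name): name is "scene" or "top" or "wrist"; returns (picture, depth): 400x640x3 uint8, red, green, blue; 400x640 float32, m along the optical axis (not along the pixel's ray), 0 where there is no reading.
- arm.camera_model(name): a dict with "camera_matrix" (3x3 intrinsics, pixels), "position" and "rotation" of the camera in the world. Camera axes: x right, y down, z forward; pixel columns grow to the right and rows downward; lengths in m; the calibration is good to about 2 mm. A picture is of the moment at which its call begins: read the wrist's pose just before it. camera_model takes no time and is no camera call; for the wrist camera it gives the pose at the moment of the call.
- arm.sign_off(): hands the job in; it is judged then, once.
The state is a dict: "time": time; "q": joint angles; "joint_vel": joint speeds; "tau": joint torques, N m; "eef_pos": TCP position; "orientation": TCP orientation; "ft_force": force on the tool from outside, world axes, zero at the start; "ft_torque": the same for the moment, N m; "width": finger opening in m; "grasp_force": force on a finger pad.
Only numpy, scipy, OpenCV 4.12 (cv2) and the standard library are available. Lean on these libraries where they do the work, as an engineer would, in place of code of your own. Each camera call takes 0.05 s, during which the arm holds its last target. There are 200 camera calls.

## Task

Get the sample pot ready for its conditioning run: first take the empty white beaker out of the pot and stand it on the cork mat, then stand all the sample tins that are on the bench upright on the floor of the pot. Next lay the lid flat on the pot with its two ears on the pot's two lugs, turn the lock collar (the ring with the upright black pin) clockwise all the way to the locked mark, and only then press the pedal right down to its stop, hold it there for a second and let it come back up. Leave the bottle, the weight and the spatula where they are.

Things in the scene. Friction and masses are not known exactly. Their poses are not given: they have to be found in the camera images.
- pot: Round open aluminium pot fixed upright on a grey housing (radius 98, up to z 22 mm). Origin: centre of its underside, on the bench. Inner floor at z = 25 mm, inner radius 75, outer radius 81, rim at z = 70 mm. Two fixed lugs, 30 mm wide, stand out of the rim at the pot's +y and -y (to radius 94 mm, flush with the rim). A steel lock collar surrounds the wall.
- collar (a joint): Captive steel collar turning about the pot's vertical axis: 0 = open, grows clockwise seen from above, locked mark at 1.05 rad, hard stop at 1.10; above 0.97 is locked. Starts between 0 and 0.2. It moves against friction only (0.25 N m, about 2 N at the pin) and stays where it is left. Ring: radius 84 to 98 mm, z 48 to 60 mm.
- collar_pin (a point): Centre of the top of the collar's black upright pin: 14 mm diameter, from z = 58 to 104 mm above the bench, 118 mm from the pot's axis, standing on a 22 mm wide tab of the collar (top at z = 58 mm). It is at pot angle 210 deg with the collar at 0 and moves clockwise to about 150 deg when locked.
- locked_mark (a point): Where the centre of the pin's top is at the locked mark (pot angle 150 deg, 118 mm from the axis, z = 104 mm); a dark steel pointer on the housing, 36 mm high, stands just outside the pin's path there.
- claw (a point): Top of one of the collar's two claws, on either side of it: 24 mm wide, rising from the ring to z = 88 mm, reaching inwards from radius 106 to 82 mm at z 80 to 88 mm. At collar 0 they are at pot angles 150 and 330 deg (counter-clockwise from the pot's +x); locked, they are over the lugs (90 and 270 deg) and so over the lid's ears.
- lid: Round aluminium lid, about 0.35 kg, right way up on the bench. Origin: centre of underside. Rubber spigot radius 72 mm, z 0-5 (3 mm play in the pot); plate radius 81, z 5-11; two ears 28 wide at its +y and -y to radius 92. Black bar handle along y: 16 thick (x), 64 long, z 11-45 mm. On the pot its origin is 65 mm above the pot's origin and its y along the pot's y, either way round.
- beaker: Empty white plastic beaker standing in the pot at the start, outer diameter 56 mm, height 75 mm, wall 3 mm. Origin: centre of its underside.
- mat: Square cork mat 110 x 110 x 4 mm fixed on the bench. Origin: centre of its underside; top at z = 4 mm.
- pedal (a joint): Spring pedal: hinged steel plate on a base; 0 = up, 0.25 rad = down at its stop; above 0.22 counts as fully down. Returns by itself. Pressed at its pad it takes about 3 N to start and 9 N at the stop.
- pedal_pad (a point): Centre of the top of the pedal's black rubber pad (46 x 60 mm), 59 mm above the bench when up; it sinks about 22 mm to the stop. The hinge is 90 mm farther from the robot, along the base's +x.
- pedal_base: Base plate of the pedal, fixed on the bench, 150 x 90 mm. Origin on the bench, below the pad; its +x points to the pedal's hinge.
- bottle: Bystander: amber jar, 48 mm diameter, 100 mm high, beyond the pot. Leave alone.
- weight: Bystander: brass weight with a neck, 36 mm diameter, 48 mm high. Leave alone.
- spatula: Bystander: spatula 170 mm long lying on the bench at the right. Leave alone.
- tin1: Closed aluminium sample tin, 42 mm diameter (rim 43), 32 mm high, about 0.1 kg, standing on the bench to the left of the pot. Origin: centre of its underside. It may be absent: two to four of the four tins are there.
- tin2: Closed aluminium sample tin, 42 mm diameter (rim 43), 32 mm high, about 0.1 kg, standing on the bench to the left of the pot. Origin: centre of its underside. It may be absent: two to four of the four tins are there.
- tin3: Closed aluminium sample tin, 42 mm diameter (rim 43), 32 mm high, about 0.1 kg, standing on the bench to the left of the pot. Origin: centre of its underside. It may be absent: two to four of the four tins are there.
- tin4: Closed aluminium sample tin, 42 mm diameter (rim 43), 32 mm high, about 0.1 kg, standing on the bench to the left of the pot. Origin: centre of its underside. It may be absent: two to four of the four tins are there.
Not all that is in view belongs to the job. Leave any turquoise look-alike of the beaker alone. Leave any blue look-alike of the tin1 alone.

How it is judged:
On the way, in this order (a step that is already met when the one before it is completed fails the run):
1. the beaker stands upright on the cork mat, let go (horizontal distance between beaker and mat below 0.035 m and height (world z) of beaker below 0.012 m and angle between beaker's own z axis and vertical below 0.12 rad and contact force between the fingers and beaker below 0.05 N), for 0.2 s.
2. every tin present stands upright on the pot's floor, let go (horizontal distance between each of tin1, tin2, tin3, tin4 and pot below 0.062 m and z of tin1 in the frame of pot between 0.018 and 0.033 m and angle between each of tin1, tin2, tin3, tin4's own z axis and vertical below 0.15 rad and contact force between the fingers and tin1 below 0.05 N and z of tin2 in the frame of pot between 0.018 and 0.033 m and contact force between the fingers and tin2 below 0.05 N and z of tin3 in the frame of pot between 0.018 and 0.033 m and contact force between the fingers and tin3 below 0.05 N and z of tin4 in the frame of pot between 0.018 and 0.033 m and contact force between the fingers and tin4 below 0.05 N), for 0.2 s.
3. the lid lies flat on the pot, ears on the lugs (horizontal distance between lid and pot below 0.008 m and z of lid in the frame of pot between 0.06 and 0.069 m and angle between lid's own z axis and vertical below 0.05 rad and angle between the y axis of lid and the y axis of pot, either way round below 0.22 rad), for 0.2 s.
4. the collar is turned to its locked mark with the lid in place (all of step 3 and value of joint collar above 0.97 rad), for 0.2 s.
5. the pedal is pressed to its stop while the collar is locked (value of joint pedal above 0.22 rad and value of joint collar above 0.97 rad), for 0.8 s.
At the end, for the whole second after the job is handed in: Beaker upright on the mat, centre within 35 mm of its centre; all present tins upright on the pot floor; lid flat on the rim, within 8 mm and 0.22 rad (either way round) of the pot's centre and y; collar above 0.97 rad; pedal below 0.05 rad; all let go and at rest (all of step 1 and all of step 2 and all of step 4 and value of joint pedal below 0.05 rad and linear speed of each of lid, beaker below 0.02 m/s); the robot touches nothing.
It fails at once if bottle moved by more than 30 mm (distance of bottle from where it was at the start of the episode above 0.03 m).
It fails at once if weight moved by more than 30 mm (distance of weight from where it was at the start of the episode above 0.03 m).
It fails at once if spatula moved by more than 30 mm (distance of spatula from where it was at the start of the episode above 0.03 m).
It fails at once if the pedal pressed down while the collar is not locked (value of joint pedal above 0.15 rad and value of joint collar below 0.9 rad).
Of tin1, tin2, tin3, tin4 only 2 to 4 are there at a start; the rules pass over those that are not, and their reading is None.
At some moment in a run one of tin1, tin2, tin3, tin4, lid may be knocked a few centimetres aside while the robot is not near it.
It also fails if it takes over 210 s, if anything falls off the work surface, if the arm or the gripper's body presses on something with over 40 N, if the wrist force passes 120 N, or if a joint passes its speed limit or range.

## Working session

There is one attempt and no reset: what is moved stays moved. The work goes in short steps, Python scripts to look and compute and a tool call to move; the robot and the scene stay as the last step left them, time stands still between calls to the robot, and variables do not carry over. Pictures are saved under pics/ and viewed, at most 14 in all, crops included, and the job is handed in when it is done.

Besides the shell and the picture viewer there is one more tool, called after ">>>" as name(argument=value, ...), one argument or row to a line, values as JSON. carry_out: Moves the arm, as the interface text tells. Its arguments: {"type":"object","properties":{"increments":{"type":"array","items":{"type":"object","properties":{"jaw":{"type":"number"},"delta_pos":{"type":"array","items":{"type":"number"}},"rot":{"type":"array","items":{"type":"number"}}}}},"force":{"type":"number"}},"required":["increments"]}

```bash
mkdir -p pics; python3 - <<'E'
from cell import arm
import cv2,numpy as np
s=arm.observe();print(s)
for n in("scene","top"):
    p,d=arm.snapshot(n);cv2.imwrite(f"pics/{n}0.png",p[:,:,::-1]);np.save(f"{n}0.npy",d)
    m=arm.camera_model(n);print(n,m)
E
```

```text
{'time': 0.0, 'q': array([-1.04782569,  0.50185969, -0.42675578,  1.55143722,  0.22079457,
        1.13829329, -0.21032138]), 'joint_vel': array([6.88787548e-04, 4.59095494e-04, 1.58729329e-03, 1.37566097e-03,
       6.03570735e-05, 1.05885010e-04, 1.30229021e-03]), 'tau': array([ 1.87079536e-04, -5.66589797e+01, -5.81550390e+00, -2.79112941e+01,
       -6.84118504e-02,  3.09923489e-02,  1.85984841e-04]), 'eef_pos': array([0.1668554 , 0.62755009, 0.25067307]), 'orientation': array([-4.06863618e-01, -3.11481915e+00,  3.01696445e-03]), 'ft_force': array([0.02022229, 0.48437835, 0.90855877]), 'ft_torque': array([0.0174528 , 0.035469  , 0.06525792]), 'grasp_force': 0.0, 'width': 0.0917986146982319}
scene {'camera_matrix': array([[410.70656518,   0.        , 315.161313  ],
       [  0.        , 410.70656518, 200.76830594],
       [  0.        ,   0.        ,   1.        ]]), 'position': array([1.09704056, 0.21161297, 1.00735564]), 'rotation': array([-1.59047786, -2.28536952,  0.62224376])}
top {'camera_matrix': array([[400.91059221,   0.        , 317.59153727],
       [  0.        , 400.91059221, 199.62385678],
       [  0.        ,   0.        ,   1.        ]]), 'position': array([0.35470819, 0.00929465, 1.16137206]), 'rotation': array([-2.14740797,  2.04505742, -0.2432983 ])}
```

View pics/top0.png

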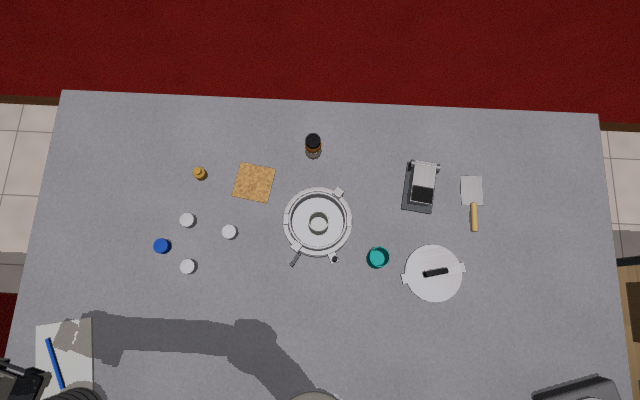

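View pics/scene0.png

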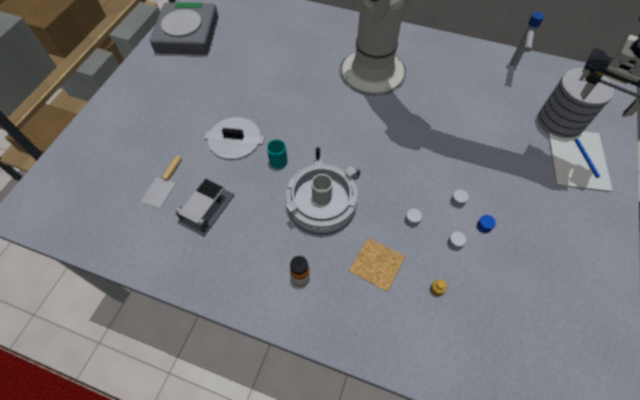

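Top view: the pot is at (318,222) with the beaker inside, and the pin is at (334,259). The locked pointer is at (296,255) and the mat at (254,183). There are three white tins at (187,220), (229,232) and (188,266); the blue decoy is at (162,246). The lid is at (433,273) and the pedal at (423,187).

```bash
cat > h.py <<'E'
from cell import arm
import cv2,numpy as np
from scipy.spatial.transform import Rotation as R
def cloud(d,m):
    K=m["camera_matrix"];v,u=np.mgrid[:d.shape[0],:d.shape[1]]
    P=np.stack([(u-K[0,2])*d/K[0,0],(v-K[1,2])*d/K[1,1],d],-1)
    return P@R.from_rotvec(m["rotation"]).as_matrix().T+m["position"]
def ray(uv,z,m):
    uv=np.atleast_2d(uv).astype(float);K=m["camera_matrix"]
    r=np.c_[uv,np.ones(len(uv))]@np.linalg.inv(K).T@R.from_rotvec(m["rotation"]).as_matrix().T
    return m["position"]+r*((z-m["position"][2])/r[:,2])[:,None]
def proj(p,m):
    c=(np.atleast_2d(p)-m["position"])@R.from_rotvec(m["rotation"]).as_matrix()
    c=c@m["camera_matrix"].T;return c[:,:2]/c[:,2:]
def go(p,yaw=None,s=None):
    """increments (cm, rad) in present tool axes to bring the tool, pointing down with closing line
    at world angle yaw (deg), to p=TCP (m)"""
    s=s or arm.observe();r0=R.from_rotvec(s["orientation"]);dp=r0.inv().apply(np.array(p)-s["eef_pos"])*100
    if yaw is None: rot=np.zeros(3)
    else:
        best=None
        for k in(0,180):
            a=np.radians(yaw+k);y=np.array([np.cos(a),np.sin(a),0]);z=np.array([0,0,-1.]);x=np.cross(y,z)
            rv=(r0.inv()*R.from_matrix(np.c_[x,y,z])).as_rotvec()
            if best is None or np.linalg.norm(rv)<np.linalg.norm(best): best=rv
        rot=best
    print("d",np.round(dp,2),"rot",np.round(rot,3),"n>=",int(np.ceil(max(np.linalg.norm(dp)/4.17,np.linalg.norm(rot)/.125))))
def st():
    s=arm.observe();y=R.from_rotvec(s["orientation"]).as_matrix()[:,1]
    print("t",round(s["time"],2),"tcp",np.round(s["eef_pos"],4),"yaw",round(np.degrees(np.arctan2(y[1],y[0])),1),"w",round(s["width"],4),"gf",round(s["grasp_force"],1),"F",np.round(s["ft_force"],1),"q",np.round(s["q"],2));return s
E
python3 - <<'E'
from h import *
m=arm.camera_model("top");d=np.load("top0.npy");p=cv2.imread("pics/top0.png")
P=cloud(d,m);H=P[...,2]
print("bench z",np.median(H[150:170,250:280]), np.median(H[300:320,450:500]))
hsv=cv2.cvtColor(p,cv2.COLOR_BGR2HSV)
msk=((H>.012)&(H<.2)).astype(np.uint8);msk[:90]=0;msk[310:]=0
n,l,st_,c=cv2.connectedComponentsWithStats(msk)
for i in range(1,n):
    if st_[i,4]<25: continue
    q=l==i; z=np.percentile(H[q],95); t=q&(H>z-.006)
    print(i,st_[i],np.round(c[i]),"topz",round(z,3),"mid",np.round(P[t].mean(0),4),"box",np.round((P[t][:,:2].min(0)+P[t][:,:2].max(0))/2,4),np.round(np.ptp(P[t][:,:2],axis=0),3),p[q].mean(0).round())
mm=cv2.inRange(hsv,(8,120,100),(25,255,255));mm[:160]=0;mm[210:]=0;mm[:,:225]=0;mm[:,280:]=0
v,u=np.nonzero(mm);r=cv2.minAreaRect(np.c_[u,v].astype(np.float32));print("mat",ray(r[0],.004,m),r)
E
```

```text
bench z 0.0020509148160819946 0.0013481045460381758
1 [305 133  16  26 353] [313. 145.] topz 0.104 mid [0.7792 0.0406 0.1014] box [0.7793 0.0405] [0.042 0.042] [45. 50. 59.]
2 [ 408  159   32   47 1042] [423. 181.] topz 0.063 mid [ 0.6785 -0.2795  0.0597] box [ 0.684  -0.2854] [0.128 0.085] [114. 113. 116.]
4 [193 167  14  13 140] [199. 173.] topz 0.052 mid [0.6891 0.372  0.05  ] box [0.6894 0.3714] [0.019 0.02 ] [ 63. 114. 145.]
14 [ 283  186   69   81 4046] [317. 222.] topz 0.089 mid [0.5433 0.0122 0.0935] box [0.5473 0.0171] [0.206 0.137] [166. 164. 165.]
26 [470 202   9  30 191] [474. 217.] topz 0.023 mid [ 0.5976 -0.4387  0.0202] box [ 0.5994 -0.4387] [0.083 0.019] [105. 146. 170.]
44 [179 212  17  16 199] [187. 220.] topz 0.037 mid [0.5459 0.3899 0.0339] box [0.5472 0.3904] [0.042 0.041] [163. 160. 163.]
45 [221 224  16  16 192] [229. 232.] topz 0.037 mid [0.5187 0.2676 0.0338] box [0.5185 0.2678] [0.041 0.041] [172. 169. 171.]
46 [153 238  18  16 207] [161. 245.] topz 0.037 mid [0.469  0.4542 0.034 ] box [0.4697 0.4546] [0.04 0.04] [151.  80.  42.]
47 [ 401  244   65   58 1565] [433. 273.] topz 0.046 mid [ 0.432  -0.3171  0.0462] box [ 0.433  -0.3168] [0.027 0.061] [172. 169. 171.]
48 [367 246  23  23 218] [378. 257.] topz 0.078 mid [ 0.4646 -0.1548  0.0759] box [ 0.4647 -0.1549] [0.054 0.054] [87. 88. 29.]
50 [180 259  17  15 206] [188. 266.] topz 0.037 mid [0.4155 0.3728 0.034 ] box [0.4152 0.3718] [0.039 0.04 ] [168. 165. 167.]
mat [[0.67264757 0.21288273 0.004     ]] ((253.50001525878906, 182.5), (33.71245193481445, 34.1975212097168), 14.03624439239502)
```

```bash
cat > an.py <<'E'
from h import *
from scipy.optimize import least_squares
def fit(xy,r=None):
    f=(lambda a:np.hypot(*(xy-a[:2]).T)-(r or a[2]))
    s=least_squares(f,[*np.median(xy,0),r or .08],loss="soft_l1",f_scale=.002);return s.x
def pot(P,p,c0=(.542,.012),off=.002):
    H=P[...,2]-off;near=np.hypot(P[...,0]-c0[0],P[...,1]-c0[1])
    q=(H>.066)&(H<.073)&(near>.066)&(near<.09)
    xy=P[q][:,:2];c=fit(xy)
    rr=np.hypot(*(P[...,:2]-c[:2]).transpose(2,0,1));an=np.degrees(np.arctan2(P[...,1]-c[1],P[...,0]-c[0]))
    print("pot c,r",c.round(4),"rim z",np.median(P[q][:,2]))
    def cl(name,sel):
        n,l,s,_=cv2.connectedComponentsWithStats(sel.astype(np.uint8))
        for i in range(1,n):
            if s[i,4]>=6:
                a=P[l==i].mean(0);print(name,s[i,4],a.round(4),"r",round(np.hypot(*(a[:2]-c[:2])),4),"ang",round(np.degrees(np.arctan2(*(a[:2]-c[:2])[::-1])),1))
    cl("lug",(H>.064)&(H<.074)&(rr>.0845)&(rr<.1))
    cl("claw",(H>.082)&(H<.092)&(rr>.075)&(rr<.112))
    cl("pin",(H>.096)&(H<.112)&(rr>.1)&(rr<.13))
    cl("ptr",(H>.028)&(H<.04)&(rr>.115)&(rr<.17))
    cl("beaker",(H>.095)&(H<.106)&(rr<.07))
    return c
E
python3 - <<'E'
from an import *
m=arm.camera_model("top");d=np.load("top0.npy");p=cv2.imread("pics/top0.png");P=cloud(d,m);c=pot(P,p)
H=P[...,2];lc=np.array([.432,-.317])
rr=np.hypot(P[...,0]-lc[0],P[...,1]-lc[1]);q=(H>.009)&(H<.018)&(rr<.105)
xy=P[q][:,:2];hull=cv2.convexHull(xy.astype(np.float32))[:,0];print(cv2.minEnclosingCircle(hull))
f=cv2.minAreaRect(xy.astype(np.float32));print("lid",f)
e=P[(H>.009)&(H<.018)&(rr>.083)&(rr<.1)][:,:2]; print(e.shape, [e[s].mean(0).round(4) for s in(e[:,1]>lc[1],e[:,1]<lc[1])])
h=P[(H>.03)&(H<.055)&(rr<.05)][:,:2];print("handle",cv2.minAreaRect(h.astype(np.float32)))
h=P[(H>.04)&(H<.075)&(np.hypot(P[...,0]-.67,P[...,1]+.28)<.1)&(p.max(2)<60)];print("pad",h.mean(0),cv2.minAreaRect(h[:,:2].astype(np.float32)))
E
```

```text
pot c,r [0.5554 0.0154 0.0783] rim z 0.07106321634243762
lug 44 [0.5542 0.1047 0.0709] r 0.0893 ang 90.8
lug 39 [ 0.5603 -0.0733  0.0713] r 0.0889 ang -86.8
claw 76 [ 0.6342 -0.0362  0.0892] r 0.0941 ang -33.2
claw 81 [0.4798 0.07   0.0892] r 0.0933 ang 144.2
pin 23 [ 0.4506 -0.0338  0.1049] r 0.1158 ang -154.9
ptr 11 [0.4345 0.0831 0.0369] r 0.1386 ang 150.7
beaker 71 [0.5492 0.0143 0.101 ] r 0.0064 ang -169.9
((0.4314650297164917, -0.31731948256492615), 0.09198333323001862)
lid ((0.43208643794059753, -0.3174893260002136), (0.1609116941690445, 0.16054536402225494), 52.98313522338867)
(61, 2) [array([ 0.4113, -0.2321]), array([ 0.4526, -0.402 ])]
handle ((0.432158499956131, -0.3175162672996521), (0.01568588614463806, 0.06301578134298325), 13.259053230285645)
pad [ 0.64968284 -0.27578743  0.05993272] ((0.6816078424453735, -0.27406132221221924), (0.08312300592660904, 0.112723708152771), 76.6888427734375)
```

```bash
python3 - <<'E'
from h import *
st();go([.5492,.0143,.20],90)
E
```

```text
t 0.1 tcp [0.1668 0.6276 0.2508] yaw 75.1 w 0.0918 gf 0.0 F [-0.   0.2  0.3] q [-1.05  0.5  -0.43  1.55  0.22  1.14 -0.21]
d [-52.71 -49.45   5.16] rot [-0.002 -0.    -0.26 ] n>= 18
```

>>> carry_out(
  increments=[
    {"jaw": 9.18, "delta_pos": [-26, -24.5, 2.5], "rot": [0, 0, -0.13]},
    {"jaw": 9.18, "delta_pos": [-26, -24.5, 2.5], "rot": [0, 0, -0.13]},
    {"jaw": 9.18, "delta_pos": [-26, -24.5, 2.5], "rot": [0, 0, -0.13]},
    {"jaw": 9.18, "delta_pos": [-26, -24.5, 2.5], "rot": [0, 0, -0.13]},
    {"jaw": 9.18, "delta_pos": [-52.71, -49.45, 5.16], "rot": [0, 0, -0.26]},
    {"jaw": 9.18, "delta_pos": [-52.71, -49.45, 5.16], "rot": [0, 0, -0.26]},
    {"jaw": 9.18, "delta_pos": [-52.71, -49.45, 5.16], "rot": [0, 0, -0.26]},
    {"jaw": 9.18, "delta_pos": [-52.71, -49.45, 5.16], "rot": [0, 0, -0.26]},
    {"jaw": 9.18, "delta_pos": [-52.71, -49.45, 5.16], "rot": [0, 0, -0.26]},
    {"jaw": 9.18, "delta_pos": [-52.71, -49.45, 5.16], "rot": [0, 0, -0.26]},
    {"jaw": 9.18, "delta_pos": [-52.71, -49.45, 5.16], "rot": [0, 0, -0.26]},
    {"jaw": 9.18, "delta_pos": [-52.71, -49.45, 5.16], "rot": [0, 0, -0.26]},
  ],
  force=15,
)

```text
time: 1.1
eef_pos: [0.4298, 0.2052, 0.2162]
orientation: [0.0, -3.142, 0.0]
ft_force: [0.9, -0.2, -0.3]
width: 0.0919
grasp_force: 0.0
```

```bash
python3 - <<'E'
from h import *
st();go([.5492,.0143,.20],90)
E
```

```text
t 1.1 tcp [0.4298 0.2052 0.2162] yaw 90.0 w 0.0919 gf 0.0 F [ 0.9 -0.2 -0.3] q [-0.24  0.22 -0.29  2.01  0.08  0.92  1.  ]
d [-11.94 -19.09   1.62] rot [-0. -0.  0.] n>= 6
```

>>> carry_out(
  increments=[
    {"jaw": 9.18, "delta_pos": [-11.94, -19.09, 1.62]},
    {"jaw": 9.18, "delta_pos": [-11.94, -19.09, 1.62]},
    {"jaw": 9.18, "delta_pos": [-11.94, -19.09, 1.62]},
    {"jaw": 9.18, "delta_pos": [-11.94, -19.09, 1.62]},
    {"jaw": 9.18, "delta_pos": [-11.94, -19.09, 1.62]},
    {"jaw": 9.18, "delta_pos": [-11.94, -19.09, 1.62]},
    {"jaw": 9.18, "delta_pos": [-11.94, -19.09, 1.62]},
    {"jaw": 9.18, "delta_pos": [-11.94, -19.09, 1.62]},
    {"jaw": 9.18, "delta_pos": [-11.94, -19.09, 1.62]},
  ],
)

```text
validation failed for argument at $.in...
```

```bash
python3 - <<'E'
from an import *
s=st();m=arm.camera_model("wrist");p,d=arm.snapshot("wrist");p=p[:,:,::-1].copy();cv2.imwrite("pics/w1.png",p);np.save("w1.npy",d)
print(m["position"])
P=cloud(d,m);pot(P,p,c0=(.557,.0155),off=0)
E
```

```text
t 1.1 tcp [0.4298 0.2052 0.2162] yaw 90.0 w 0.0919 gf 0.0 F [ 0.9 -0.2 -0.3] q [-0.24  0.22 -0.29  2.01  0.08  0.92  1.  ]
[0.34641365 0.2048503  0.34993189]
pot c,r [0.5572 0.0179 0.0774] rim z 0.07018771926410755
lug 46 [0.5688 0.1061 0.0703] r 0.089 ang 82.5
claw 24 [ 0.4566 -0.0296  0.0875] r 0.1112 ang -154.7
claw 897 [0.4797 0.0708 0.088 ] r 0.0938 ang 145.7
pin 248 [ 0.451  -0.0297  0.1014] r 0.1164 ang -155.8
ptr 131 [0.4351 0.0842 0.035 ] r 0.1389 ang 151.5
```

View pics/w1.png

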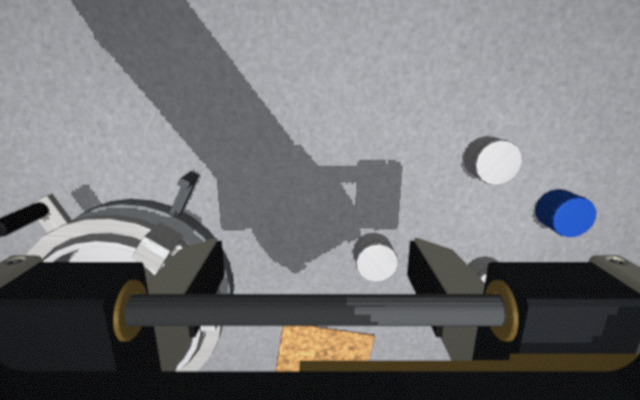

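The wrist picture was taken before the move, because the call was refused without `rot`. It shows the pot at the left, a tin at (377,262), another at (498,162), the blue decoy at (567,213) and the mat at (325,350).

>>> carry_out(
  increments=[
    {"jaw": 9.18, "delta_pos": [-11.94, -19.09, 1.62], "rot": [0, 0, 0]},
    {"jaw": 9.18, "delta_pos": [-11.94, -19.09, 1.62], "rot": [0, 0, 0]},
    {"jaw": 9.18, "delta_pos": [-11.94, -19.09, 1.62], "rot": [0, 0, 0]},
    {"jaw": 9.18, "delta_pos": [-11.94, -19.09, 1.62], "rot": [0, 0, 0]},
    {"jaw": 9.18, "delta_pos": [-11.94, -19.09, 1.62], "rot": [0, 0, 0]},
    {"jaw": 9.18, "delta_pos": [-11.94, -19.09, 1.62], "rot": [0, 0, 0]},
    {"jaw": 9.18, "delta_pos": [-11.94, -19.09, 1.62], "rot": [0, 0, 0]},
    {"jaw": 9.18, "delta_pos": [-11.94, -19.09, 1.62], "rot": [0, 0, 0]},
  ],
)

```text
time: 1.82
eef_pos: [0.5486, 0.0154, 0.1995]
orientation: [-0.004, -3.14, -0.0]
ft_force: [-0.4, 0.2, -0.4]
width: 0.0917
grasp_force: 0.0
```

```bash
python3 - <<'E'
from an import *
s=st();m=arm.camera_model("wrist");p,d=arm.snapshot("wrist");p=p[:,:,::-1].copy();cv2.imwrite("pics/w2.png",p);np.save("w2.npy",d)
P=cloud(d,m);pot(P,p,c0=(.557,.0155),off=0)
q=(P[...,2]>.094)&(P[...,2]<.106)&(np.hypot(P[...,0]-.549,P[...,1]-.0143)<.04);print(q.sum(),fit(P[q][:,:2],.0265))
E
```

```text
t 1.82 tcp [0.5486 0.0154 0.1995] yaw 89.8 w 0.0917 gf 0.0 F [-0.4  0.2 -0.4] q [ 0.05  0.35 -0.16  1.86  0.07  0.93  1.43]
pot c,r [0.5582 0.0159 0.0776] rim z 0.07033238966430716
lug 13 [0.4715 0.0621 0.0688] r 0.0981 ang 151.9
lug 462 [0.5557 0.1047 0.0704] r 0.0888 ang 91.6
lug 450 [ 0.5598 -0.0729  0.0704] r 0.0888 ang -88.9
lug 20 [ 0.6326 -0.0484  0.0686] r 0.0984 ang -40.8
claw 23 [ 0.4574 -0.0304  0.0882] r 0.1109 ang -155.3
claw 1344 [0.4812 0.0688 0.0886] r 0.0934 ang 145.5
claw 142 [ 0.6236 -0.0372  0.0865] r 0.0843 ang -39.1
pin 475 [ 0.4525 -0.0337  0.104 ] r 0.1167 ang -154.8
ptr 180 [0.4364 0.0824 0.0356] r 0.1387 ang 151.4
ptr 154 [ 0.4774 -0.1318  0.0343] r 0.1684 ang -118.7
beaker 1266 [0.5507 0.0132 0.0998] r 0.0079 ang -159.7
1328 [0.54963149 0.01324055 0.0265    ]
```

>>> carry_out(
  increments=[
    {"jaw": 9.18, "delta_pos": [-0.1, -0.2, 4], "rot": [0, 0, 0]},
    {"jaw": 9.18, "delta_pos": [-0.1, -0.2, 8], "rot": [0, 0, 0]},
    {"jaw": 9.18, "delta_pos": [-0.1, -0.2, 10.5], "rot": [0, 0, 0]},
    {"jaw": 9.18, "delta_pos": [-0.1, -0.2, 10.5], "rot": [0, 0, 0]},
    {"jaw": 4, "delta_pos": [-0.1, -0.2, 10.5], "rot": [0, 0, 0]},
    {"jaw": 4, "delta_pos": [-0.1, -0.2, 10.5], "rot": [0, 0, 0]},
    {"jaw": 4, "delta_pos": [-0.1, -0.2, 10.5], "rot": [0, 0, 0]},
    {"jaw": 4, "delta_pos": [-0.1, -0.2, 10.5], "rot": [0, 0, 0]},
    {"jaw": 4, "delta_pos": [-0.1, -0.2, 10.5], "rot": [0, 0, 0]},
    {"jaw": 4, "delta_pos": [-0.1, -0.2, 10.5], "rot": [0, 0, 0]},
  ],
  force=10,
)

```text
time: 2.7
eef_pos: [0.5505, 0.0143, 0.0964]
orientation: [-0.0, 3.14, 0.0]
ft_force: [-0.1, -0.5, 0.6]
width: 0.0564
grasp_force: 0.3
```

```bash
python3 - <<'E'
from h import *
st();go([.6726,.2129,.073],90)
E
```

```text
t 2.7 tcp [0.5505 0.0143 0.0964] yaw 90.0 w 0.0564 gf 0.3 F [-0.1 -0.5  0.6] q [ 0.04  0.5  -0.14  1.93  0.11  0.72  1.41]
d [-12.21  19.85   2.36] rot [0.    0.002 0.   ] n>= 6
```

>>> carry_out(
  increments=[
    {"jaw": 4, "delta_pos": [0, 0, 0], "rot": [0, 0, 0]},
    {"jaw": 4, "delta_pos": [0, 0, 0], "rot": [0, 0, 0]},
    {"jaw": 4, "delta_pos": [0, 0, -3], "rot": [0, 0, 0]},
    {"jaw": 4, "delta_pos": [0, 0, -6], "rot": [0, 0, 0]},
    {"jaw": 4, "delta_pos": [0, 0, -9], "rot": [0, 0, 0]},
    {"jaw": 4, "delta_pos": [0, 0, -10], "rot": [0, 0, 0]},
    {"jaw": 4, "delta_pos": [-2, 3.2, -10], "rot": [0, 0, 0]},
    {"jaw": 4, "delta_pos": [-4.1, 6.6, -10], "rot": [0, 0, 0]},
    {"jaw": 4, "delta_pos": [-6.1, 9.9, -10], "rot": [0, 0, 0]},
    {"jaw": 4, "delta_pos": [-8.1, 13.2, -10], "rot": [0, 0, 0]},
    {"jaw": 4, "delta_pos": [-10.1, 16.5, -10], "rot": [0, 0, 0]},
    {"jaw": 4, "delta_pos": [-12.2, 19.85, -10], "rot": [0, 0, 0]},
  ],
  force=10,
)

```text
time: 3.7
eef_pos: [0.6719, 0.2141, 0.1943]
orientation: [-0.0, -3.14, 0.001]
ft_force: [0.1, -0.1, -1.4]
width: 0.0554
grasp_force: 10.0
```

```bash
python3 - <<'E'
from h import *
st();go([.6726,.2129,.0754],90)
E
```

```text
t 3.7 tcp [0.6719 0.2141 0.1943] yaw 90.0 w 0.0554 gf 10.0 F [ 0.1 -0.1 -1.4] q [-0.23  0.62 -0.18  1.45  0.12  1.08  1.14]
d [-0.09 -0.11 11.89] rot [-0.001 -0.001 -0.   ] n>= 3
```

>>> carry_out(
  increments=[
    {"jaw": 4, "delta_pos": [-0.1, 0, 4], "rot": [0, 0, 0]},
    {"jaw": 4, "delta_pos": [-0.1, 0, 8], "rot": [0, 0, 0]},
    {"jaw": 4, "delta_pos": [-0.1, 0, 10.5], "rot": [0, 0, 0]},
    {"jaw": 4, "delta_pos": [-0.1, 0, 11.4], "rot": [0, 0, 0]},
    {"jaw": 4, "delta_pos": [-0.1, 0, 11.8], "rot": [0, 0, 0]},
    {"jaw": 4, "delta_pos": [-0.1, 0, 11.8], "rot": [0, 0, 0]},
  ],
)

```text
time: 4.2
eef_pos: [0.6725, 0.2127, 0.0765]
orientation: [-0.0, -3.141, 0.0]
ft_force: [0.6, 0.5, -0.4]
width: 0.0552
grasp_force: 10.0
```

```bash
python3 - <<'E'
from h import *
st()
E
```

```text
t 4.2 tcp [0.6725 0.2127 0.0765] yaw 90.0 w 0.0552 gf 10.0 F [ 0.6  0.5 -0.4] q [-0.23  0.75 -0.17  1.51  0.15  0.89  1.12]
```

>>> carry_out(
  increments=[
    {"jaw": 4, "delta_pos": [0, 0, 0.1], "rot": [0, 0, 0]},
    {"jaw": 4, "delta_pos": [0, 0, 0.1], "rot": [0, 0, 0]},
    {"jaw": 9.18, "delta_pos": [0, 0, 0.1], "rot": [0, 0, 0]},
    {"jaw": 9.18, "delta_pos": [0, 0, 0.1], "rot": [0, 0, 0]},
    {"jaw": 9.18, "delta_pos": [0, 0, 0.1], "rot": [0, 0, 0]},
    {"jaw": 9.18, "delta_pos": [0, 0, 0], "rot": [0, 0, 0]},
    {"jaw": 9.18, "delta_pos": [0, 0, -3], "rot": [0, 0, 0]},
    {"jaw": 9.18, "delta_pos": [0, 0, -6], "rot": [0, 0, 0]},
    {"jaw": 9.18, "delta_pos": [0, 0, -9], "rot": [0, 0, 0]},
    {"jaw": 9.18, "delta_pos": [0, 0, -12], "rot": [0, 0, 0]},
    {"jaw": 9.18, "delta_pos": [0, 0, -12], "rot": [0, 0, 0]},
  ],
)

```text
time: 5.12
eef_pos: [0.6766, 0.2144, 0.2055]
orientation: [-0.0, 3.13, 0.006]
ft_force: [1.2, 1.2, 0.8]
width: 0.0915
grasp_force: 0.0
```

```bash
cat > look.py <<'E'
from an import *
def things():
    m=arm.camera_model("top");p,d=arm.snapshot("top");P=cloud(d,m);H=P[...,2]
    msk=((H>.012)&(H<.13)).astype(np.uint8);msk[:90]=0;msk[310:]=0
    n,l,s,c=cv2.connectedComponentsWithStats(msk)
    for i in range(1,n):
        if s[i,4]<40: continue
        q=l==i;z=np.percentile(H[q],90);t=q&(np.abs(H-z)<.006)
        print(s[i,4],"topz",round(z,3),"mid",P[t].mean(0).round(4)[:2],"size",np.ptp(P[t][:,:2],axis=0).round(3),"rgb",p[q].mean(0).round())
    return p,P
E
python3 - <<'E'
from look import *
p,P=things();cv2.imwrite("pics/t1.png",p[:,:,::-1]);s=st()
go([.5187,.2676,.12],90)
E
```

```text
354 topz 0.103 mid [0.7789 0.0404] size [0.043 0.042] rgb [59. 50. 45.]
1043 topz 0.062 mid [ 0.6825 -0.28  ] size [0.13  0.085] rgb [116. 113. 114.]
4049 topz 0.071 mid [0.5562 0.0164] size [0.175 0.188] rgb [159. 157. 160.]
190 topz 0.023 mid [ 0.5983 -0.4386] size [0.084 0.017] rgb [170. 146. 105.]
198 topz 0.036 mid [0.5466 0.3905] size [0.042 0.04 ] rgb [163. 160. 163.]
209 topz 0.036 mid [0.4693 0.4538] size [0.04  0.043] rgb [ 42.  79. 149.]
1566 topz 0.018 mid [ 0.4308 -0.3178] size [0.159 0.181] rgb [170. 168. 171.]
218 topz 0.078 mid [ 0.4651 -0.1543] size [0.054 0.054] rgb [28. 87. 86.]
206 topz 0.036 mid [0.4152 0.3727] size [0.039 0.039] rgb [167. 165. 168.]
t 5.17 tcp [0.6754 0.214  0.2025] yaw 90.0 w 0.0917 gf 0.0 F [0.1 0.1 0.3] q [-0.22  0.62 -0.19  1.44  0.12  1.08  1.14]
d [15.74  5.34  8.13] rot [0.003 0.008 0.   ] n>= 5
```

```bash
python3 - <<'E'
import re
t=open('h.py').read().replace("for k in(0,180):","for k in(0,180) if flip else(0,):").replace("yaw=None,s=None","yaw=None,s=None,flip=False");open('h.py','w').write(t)
from h import *
go([.5187,.2676,.12],-5)
E
```

```text
d [15.74  5.34  8.13] rot [0.009 0.004 1.658] n>= 14
```

>>> carry_out(
  increments=[
    {"jaw": 9.18, "delta_pos": [3.5, 1.2, 0], "rot": [0, 0, 0.12]},
    {"jaw": 9.18, "delta_pos": [7, 2.4, 0], "rot": [0, 0, 0.24]},
    {"jaw": 9.18, "delta_pos": [10.5, 3.6, 0], "rot": [0, 0, 0.36]},
    {"jaw": 9.18, "delta_pos": [14, 4.8, 0], "rot": [0, 0, 0.48]},
    {"jaw": 9.18, "delta_pos": [15.74, 5.34, 2], "rot": [0, 0, 0.6]},
    {"jaw": 9.18, "delta_pos": [15.74, 5.34, 4], "rot": [0, 0, 0.72]},
    {"jaw": 9.18, "delta_pos": [15.74, 5.34, 6], "rot": [0, 0, 0.84]},
    {"jaw": 9.18, "delta_pos": [15.74, 5.34, 8.1], "rot": [0, 0, 0.96]},
    {"jaw": 9.18, "delta_pos": [15.74, 5.34, 8.1], "rot": [0, 0, 1.08]},
    {"jaw": 9.18, "delta_pos": [15.74, 5.34, 8.1], "rot": [0, 0, 1.2]},
    {"jaw": 9.18, "delta_pos": [15.74, 5.34, 8.1], "rot": [0, 0, 1.32]},
    {"jaw": 9.18, "delta_pos": [15.74, 5.34, 8.1], "rot": [0, 0, 1.44]},
  ],
)

```text
time: 6.17
eef_pos: [0.5145, 0.2658, 0.1151]
orientation: [-2.078, -2.356, 0.003]
ft_force: [0.3, -0.3, -0.8]
width: 0.092
grasp_force: 0.0
```

```bash
python3 - <<'E'
from an import *
st();m=arm.camera_model("wrist");p,d=arm.snapshot("wrist");cv2.imwrite("pics/w3.png",p[:,:,::-1]);P=cloud(d,m);H=P[...,2]
for c in((.5187,.2676,.033,.028,.04),(.6726,.2129,.079,.07,.09)):
    q=(H>c[3])&(H<c[4])&(np.hypot(P[...,0]-c[0],P[...,1]-c[1])<.05)
    if q.sum()>30: print(q.sum(),P[q].mean(0),np.ptp(P[q],axis=0),cv2.minEnclosingCircle(P[q][:,:2].astype(np.float32)))
go([.5187,.2676,.031],-5)
E
```

```text
t 6.17 tcp [0.5145 0.2658 0.1151] yaw 7.2 w 0.092 gf 0.0 F [ 0.3 -0.3 -0.8] q [-0.6   0.51  0.1   1.85 -0.07  0.78 -0.34]
3031 [0.52015961 0.26814876 0.03253714] [0.041838   0.04115357 0.00723441] ((0.5203431248664856, 0.26710161566734314), 0.021295102313160896)
d [0.12 0.45 8.42] rot [-0.001  0.001  0.206] n>= 3
```

View pics/w3.png

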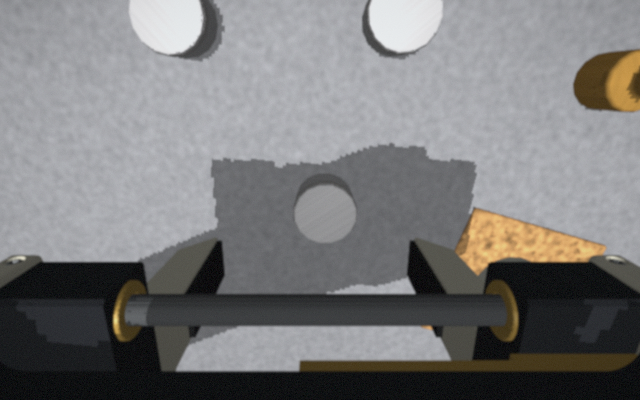

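The tin at (325,212) lies between the fingers, in their shadow.

>>> carry_out(
  increments=[
    {"jaw": 9.18, "delta_pos": [0.1, 0.6, 3], "rot": [0, 0, 0.11]},
    {"jaw": 9.18, "delta_pos": [0.1, 0.6, 6], "rot": [0, 0, 0.2]},
    {"jaw": 9.18, "delta_pos": [0.1, 0.6, 8.4], "rot": [0, 0, 0.2]},
    {"jaw": 9.18, "delta_pos": [0.1, 0.6, 8.4], "rot": [0, 0, 0.2]},
    {"jaw": 3.2, "delta_pos": [0.1, 0.6, 8.4], "rot": [0, 0, 0.2]},
    {"jaw": 3.2, "delta_pos": [0.1, 0.6, 8.4], "rot": [0, 0, 0.2]},
    {"jaw": 3.2, "delta_pos": [0.1, 0.6, 8.4], "rot": [0, 0, 0.2]},
    {"jaw": 3.2, "delta_pos": [0.1, 0.6, 8.4], "rot": [0, 0, 0.2]},
    {"jaw": 3.2, "delta_pos": [0.1, 0.6, 8.4], "rot": [0, 0, 0.2]},
    {"jaw": 3.2, "delta_pos": [0.1, 0.6, 8.4], "rot": [0, 0, 0.2]},
    {"jaw": 3.2, "delta_pos": [0.1, 0.6, 8.4], "rot": [0, 0, 0.2]},
    {"jaw": 3.2, "delta_pos": [0.1, 0.6, 8.4], "rot": [0, 0, 0.2]},
  ],
  force=20,
)

```text
time: 7.22
eef_pos: [0.5212, 0.2681, 0.0326]
orientation: [-2.297, -2.144, -0.001]
ft_force: [0.4, 0.1, -0.1]
width: 0.0426
grasp_force: 0.7
```

```bash
python3 - <<'E'
from h import *
st();a=np.radians([85,205,325]);print((np.c_[np.cos(a),np.sin(a)]*.036+[.558,.016]).round(4));go([.5611,.0519,.141],-5)
E
```

```text
t 7.22 tcp [0.5212 0.2681 0.0326] yaw -4.0 w 0.0426 gf 0.7 F [ 0.4  0.1 -0.1] q [-0.62  0.65  0.13  1.86 -0.13  0.64 -0.48]
[[ 0.5611  0.0519]
 [ 0.5254  0.0008]
 [ 0.5875 -0.0046]]
d [-21.29   5.47 -10.85] rot [ 0.    -0.     0.018] n>= 6
```

>>> carry_out(
  increments=[
    {"jaw": 3.2, "delta_pos": [0, 0, 0], "rot": [0, 0, 0]},
    {"jaw": 3.2, "delta_pos": [0, 0, -3], "rot": [0, 0, 0]},
    {"jaw": 3.2, "delta_pos": [0, 0, -7], "rot": [0, 0, 0]},
    {"jaw": 3.2, "delta_pos": [0, 0, -11], "rot": [0, 0, 0]},
    {"jaw": 3.2, "delta_pos": [-3.6, 0.9, -11], "rot": [0, 0, 0]},
    {"jaw": 3.2, "delta_pos": [-7.2, 1.8, -11], "rot": [0, 0, 0]},
    {"jaw": 3.2, "delta_pos": [-10.8, 2.7, -11], "rot": [0, 0, 0]},
    {"jaw": 3.2, "delta_pos": [-14.4, 3.6, -11], "rot": [0, 0, 0]},
    {"jaw": 3.2, "delta_pos": [-18, 4.5, -11], "rot": [0, 0, 0]},
    {"jaw": 3.2, "delta_pos": [-20.3, 5.2, -11], "rot": [0, 0, 0]},
    {"jaw": 3.2, "delta_pos": [-21.3, 5.47, -11], "rot": [0, 0, 0]},
    {"jaw": 3.2, "delta_pos": [-21.3, 5.47, -11], "rot": [0, 0, 0]},
  ],
)

```text
time: 8.22
eef_pos: [0.5612, 0.048, 0.1421]
orientation: [2.302, 2.137, -0.002]
ft_force: [-0.1, -0.1, -1.0]
width: 0.0412
grasp_force: 20.0
```

```bash
python3 - <<'E'
from h import *
st();go([.5611,.0519,.058],-5)
E
```

```text
t 8.22 tcp [0.5612 0.048  0.1421] yaw -4.3 w 0.0412 gf 20.0 F [-0.1 -0.1 -1. ] q [-0.3   0.45  0.21  1.88 -0.12  0.82 -0.1 ]
d [ 0.4  -0.04  8.41] rot [0.    0.002 0.013] n>= 3
```

>>> carry_out(
  increments=[
    {"jaw": 3.2, "delta_pos": [0.1, 0, 0], "rot": [0, 0, 0]},
    {"jaw": 3.2, "delta_pos": [0.1, 0, 3], "rot": [0, 0, 0]},
    {"jaw": 3.2, "delta_pos": [0.1, 0, 6], "rot": [0, 0, 0]},
    {"jaw": 3.2, "delta_pos": [0.1, 0, 7.8], "rot": [0, 0, 0]},
    {"jaw": 3.2, "delta_pos": [0.1, 0, 8.4], "rot": [0, 0, 0]},
    {"jaw": 3.2, "delta_pos": [0.1, 0, 8.5], "rot": [0, 0, 0]},
    {"jaw": 5.5, "delta_pos": [0.1, 0, 8.5], "rot": [0, 0, 0]},
    {"jaw": 5.5, "delta_pos": [0.1, 0, 8.5], "rot": [0, 0, 0]},
    {"jaw": 5.5, "delta_pos": [0.1, 0, 8.5], "rot": [0, 0, 0]},
    {"jaw": 5.5, "delta_pos": [0.1, 0, 5], "rot": [0, 0, 0]},
    {"jaw": 5.5, "delta_pos": [0.1, 0, 1], "rot": [0, 0, 0]},
    {"jaw": 5.5, "delta_pos": [0.1, 0, 0], "rot": [0, 0, 0]},
  ],
)

```text
time: 9.22
eef_pos: [0.5646, 0.0533, 0.1479]
orientation: [2.293, 2.14, 0.011]
ft_force: [1.0, 0.4, 0.5]
width: 0.0551
grasp_force: 0.0
```

```bash
python3 - <<'E'
from look import *
p,P=things();s=st()
cv2.imwrite("pics/t2.png",p[:,:,::-1])
go([.5466,.3905,.14],55)
E
```

```text
221 topz 0.103 mid [0.7789 0.0405] size [0.042 0.042] rgb [45. 40. 39.]
1041 topz 0.062 mid [ 0.6822 -0.2807] size [0.13  0.085] rgb [117. 114. 115.]
140 topz 0.05 mid [0.6895 0.3723] size [0.019 0.018] rgb [146. 115.  64.]
333 topz 0.08 mid [0.6728 0.2134] size [0.057 0.054] rgb [101.  99.  94.]
1713 topz 0.072 mid [ 0.5594 -0.0459] size [0.158 0.081] rgb [162. 160. 163.]
193 topz 0.022 mid [ 0.5989 -0.4387] size [0.084 0.019] rgb [170. 146. 105.]
197 topz 0.036 mid [0.5465 0.3904] size [0.041 0.041] rgb [165. 162. 165.]
210 topz 0.036 mid [0.4693 0.4541] size [0.04  0.041] rgb [ 42.  80. 150.]
1561 topz 0.018 mid [ 0.4321 -0.3147] size [0.159 0.179] rgb [171. 169. 173.]
217 topz 0.077 mid [ 0.4658 -0.1549] size [0.054 0.055] rgb [29. 88. 87.]
204 topz 0.036 mid [0.4156 0.3727] size [0.039 0.04 ] rgb [168. 166. 169.]
t 9.27 tcp [0.5652 0.0535 0.1482] yaw -4.0 w 0.0547 gf 0.0 F [1.8 0.2 1.5] q [-0.31  0.45  0.21  1.88 -0.12  0.82 -0.1 ]
d [33.49 -4.18  0.87] rot [ 0.01   0.003 -1.029] n>= 9
```

>>> carry_out(
  increments=[
    {"jaw": 9.18, "delta_pos": [4, -0.5, -1], "rot": [0, 0, -0.11]},
    {"jaw": 9.18, "delta_pos": [8, -1, -1], "rot": [0, 0, -0.22]},
    {"jaw": 9.18, "delta_pos": [12, -1.5, -1], "rot": [0, 0, -0.33]},
    {"jaw": 9.18, "delta_pos": [16, -2, -1], "rot": [0, 0, -0.44]},
    {"jaw": 9.18, "delta_pos": [20, -2.5, -1], "rot": [0, 0, -0.55]},
    {"jaw": 9.18, "delta_pos": [24, -3, 0], "rot": [0, 0, -0.66]},
    {"jaw": 9.18, "delta_pos": [28, -3.5, 1], "rot": [0, 0, -0.77]},
    {"jaw": 9.18, "delta_pos": [31.5, -3.9, 2], "rot": [0, 0, -0.88]},
    {"jaw": 9.18, "delta_pos": [33.5, -4.2, 3], "rot": [0, 0, -0.98]},
    {"jaw": 9.18, "delta_pos": [33.5, -4.2, 4], "rot": [0, 0, -1.03]},
    {"jaw": 9.18, "delta_pos": [33.5, -4.2, 4], "rot": [0, 0, -1.03]},
    {"jaw": 9.18, "delta_pos": [33.5, -4.2, 4], "rot": [0, 0, -1.03]},
  ],
)

```text
time: 10.27
eef_pos: [0.5417, 0.3891, 0.1013]
orientation: [-0.945, -2.995, 0.003]
ft_force: [-0.5, -0.3, 0.2]
width: 0.092
grasp_force: 0.0
```

```bash
cat > tin.py <<'E'
from an import *
def tin(c,R_=.05,zr=(.028,.045)):
    m=arm.camera_model("wrist");p,d=arm.snapshot("wrist");P=cloud(d,m);H=P[...,2]
    q=(H>zr[0])&(H<zr[1])&(np.hypot(P[...,0]-c[0],P[...,1]-c[1])<R_)
    e=cv2.minEnclosingCircle(P[q][:,:2].astype(np.float32)) if q.sum()>30 else None
    print("tin",q.sum(),np.round(e[0],4) if e else None,e and round(e[1],4));return p,P,e
E
python3 - <<'E'
from tin import *
st();p,P,e=tin((.5466,.3905));go([*e[0],.031],55)
E
```

```text
t 10.27 tcp [0.5417 0.3891 0.1013] yaw 55.0 w 0.092 gf 0.0 F [-0.5 -0.3  0.2] q [-0.61  0.66 -0.08  1.62  0.07  0.87  0.25]
tin 3320 [0.5482 0.3906] 0.0213
d [-0.34  0.49  7.11] rot [-0.001  0.001 -0.002] n>= 2
```

>>> carry_out(
  increments=[
    {"jaw": 9.18, "delta_pos": [-0.35, 0.5, 3], "rot": [0, 0, 0]},
    {"jaw": 9.18, "delta_pos": [-0.35, 0.5, 6], "rot": [0, 0, 0]},
    {"jaw": 9.18, "delta_pos": [-0.35, 0.5, 7.1], "rot": [0, 0, 0]},
    {"jaw": 9.18, "delta_pos": [-0.35, 0.5, 7.1], "rot": [0, 0, 0]},
    {"jaw": 3.2, "delta_pos": [-0.35, 0.5, 7.1], "rot": [0, 0, 0]},
    {"jaw": 3.2, "delta_pos": [-0.35, 0.5, 7.1], "rot": [0, 0, 0]},
    {"jaw": 3.2, "delta_pos": [-0.35, 0.5, 7.1], "rot": [0, 0, 0]},
    {"jaw": 3.2, "delta_pos": [-0.35, 0.5, 7.1], "rot": [0, 0, 0]},
    {"jaw": 3.2, "delta_pos": [-0.35, 0.5, 7.1], "rot": [0, 0, 0]},
    {"jaw": 3.2, "delta_pos": [-0.35, 0.5, 7.1], "rot": [0, 0, 0]},
    {"jaw": 3.2, "delta_pos": [-0.35, 0.5, 7.1], "rot": [0, 0, 0]},
    {"jaw": 3.2, "delta_pos": [-0.35, 0.5, 7.1], "rot": [0, 0, 0]},
  ],
)

```text
time: 11.32
eef_pos: [0.548, 0.392, 0.0314]
orientation: [0.943, 2.997, 0.0]
ft_force: [0.2, 1.3, 1.3]
width: 0.0428
grasp_force: 0.7
```

```bash
python3 - <<'E'
from h import *
st();go([.5875,-.0046,.145],55)
E
```

```text
t 11.32 tcp [0.548  0.392  0.0314] yaw 55.1 w 0.0428 gf 0.7 F [0.2 1.3 1.3] q [-0.61  0.76 -0.08  1.62  0.08  0.76  0.24]
d [-25.95 -30.25 -11.37] rot [0.    0.    0.001] n>= 10
```

>>> carry_out(
  increments=[
    {"jaw": 3.2, "delta_pos": [0, 0, 0], "rot": [0, 0, 0]},
    {"jaw": 3.2, "delta_pos": [0, 0, -3.5], "rot": [0, 0, 0]},
    {"jaw": 3.2, "delta_pos": [0, 0, -7.5], "rot": [0, 0, 0]},
    {"jaw": 3.2, "delta_pos": [0, 0, -11.4], "rot": [0, 0, 0]},
    {"jaw": 3.2, "delta_pos": [-2.6, -3, -11.4], "rot": [0, 0, 0]},
    {"jaw": 3.2, "delta_pos": [-5.2, -6, -11.4], "rot": [0, 0, 0]},
    {"jaw": 3.2, "delta_pos": [-7.8, -9, -11.4], "rot": [0, 0, 0]},
    {"jaw": 3.2, "delta_pos": [-10.4, -12, -11.4], "rot": [0, 0, 0]},
    {"jaw": 3.2, "delta_pos": [-13, -15, -11.4], "rot": [0, 0, 0]},
    {"jaw": 3.2, "delta_pos": [-15.6, -18, -11.4], "rot": [0, 0, 0]},
    {"jaw": 3.2, "delta_pos": [-18, -21, -11.4], "rot": [0, 0, 0]},
    {"jaw": 3.2, "delta_pos": [-20, -23.3, -11.4], "rot": [0, 0, 0]},
  ],
)

```text
time: 12.32
eef_pos: [0.5781, 0.0823, 0.1449]
orientation: [-0.947, -2.995, 0.003]
ft_force: [0.7, 0.1, -1.4]
width: 0.0416
grasp_force: 20.0
```

```bash
python3 - <<'E'
from h import *
st();go([.5875,-.0046,.145],55)
E
```

```text
t 12.32 tcp [0.5781 0.0823 0.1449] yaw 54.9 w 0.0416 gf 20.0 F [ 0.7  0.1 -1.4] q [-0.15  0.48 -0.04  1.82  0.03  0.85  0.75]
d [-5.77 -6.56  0.01] rot [-0.002  0.    -0.002] n>= 3
```

>>> carry_out(
  increments=[
    {"jaw": 3.2, "delta_pos": [-3, -3.4, 0], "rot": [0, 0, 0]},
    {"jaw": 3.2, "delta_pos": [-5, -5.7, 0], "rot": [0, 0, 0]},
    {"jaw": 3.2, "delta_pos": [-5.9, -6.75, 0], "rot": [0, 0, 0]},
    {"jaw": 3.2, "delta_pos": [-5.9, -6.75, 0], "rot": [0, 0, 0]},
    {"jaw": 3.2, "delta_pos": [-5.9, -6.75, 0], "rot": [0, 0, 0]},
  ],
)

```text
time: 12.73
eef_pos: [0.588, -0.0036, 0.1449]
orientation: [-0.947, -2.995, 0.0]
ft_force: [-0.0, 1.5, -0.7]
width: 0.0415
grasp_force: 20.0
```

```bash
python3 - <<'E'
from tin import *
st();tin((.561,.052),.035,(.05,.065));go([.5875,-.0046,.0565],55)
E
```

```text
t 12.73 tcp [ 0.588  -0.0036  0.1449] yaw 54.9 w 0.0415 gf 20.0 F [-0.   1.5 -0.7] q [-0.02  0.48 -0.03  1.81  0.02  0.85  0.9 ]
tin 3625 [0.5597 0.0548] 0.0213
d [-0.14 -0.27  8.84] rot [ 0.001 -0.001  0.001] n>= 3
```

>>> carry_out(
  increments=[
    {"jaw": 3.2, "delta_pos": [0, 0, 3], "rot": [0, 0, 0]},
    {"jaw": 3.2, "delta_pos": [0, 0, 6], "rot": [0, 0, 0]},
    {"jaw": 3.2, "delta_pos": [0, 0, 8], "rot": [0, 0, 0]},
    {"jaw": 3.2, "delta_pos": [0, 0, 8.9], "rot": [0, 0, 0]},
    {"jaw": 3.2, "delta_pos": [0, 0, 8.9], "rot": [0, 0, 0]},
    {"jaw": 3.2, "delta_pos": [0, 0, 8.9], "rot": [0, 0, 0]},
    {"jaw": 5.5, "delta_pos": [0, 0, 8.9], "rot": [0, 0, 0]},
    {"jaw": 5.5, "delta_pos": [0, 0, 8.9], "rot": [0, 0, 0]},
    {"jaw": 5.5, "delta_pos": [0, 0, 8.9], "rot": [0, 0, 0]},
    {"jaw": 5.5, "delta_pos": [0, 0, 5], "rot": [0, 0, 0]},
    {"jaw": 5.5, "delta_pos": [0, 0, 1], "rot": [0, 0, 0]},
    {"jaw": 5.5, "delta_pos": [0, 0, 0], "rot": [0, 0, 0]},
  ],
)

```text
time: 13.78
eef_pos: [0.5919, -0.0026, 0.1511]
orientation: [0.941, 2.989, 0.005]
ft_force: [1.0, 0.0, 0.2]
width: 0.0551
grasp_force: 0.0
```

```bash
python3 - <<'E'
from tin import *
st();tin((.5875,-.0046),.035,(.05,.065));go([.4154,.3727,.14],115)
E
```

```text
t 13.78 tcp [ 0.5919 -0.0026  0.1511] yaw 55.1 w 0.0551 gf 0.0 F [1.  0.  0.2] q [-0.02  0.47 -0.03  1.8   0.02  0.85  0.91]
tin 2872 [ 0.589  -0.0012] 0.0214
d [36.01 20.61  0.99] rot [ 1.000e-03  1.100e-02 -1.046e+00] n>= 10
```

>>> carry_out(
  increments=[
    {"jaw": 5.5, "delta_pos": [3.6, 2.1, 0], "rot": [0, 0, -0.11]},
    {"jaw": 5.5, "delta_pos": [7.2, 4.1, 0], "rot": [0, 0, -0.22]},
    {"jaw": 5.5, "delta_pos": [10.8, 6.2, 0], "rot": [0, 0, -0.33]},
    {"jaw": 9.18, "delta_pos": [14.4, 8.2, 0], "rot": [0, 0, -0.44]},
    {"jaw": 9.18, "delta_pos": [18, 10.3, 0], "rot": [0, 0, -0.55]},
    {"jaw": 9.18, "delta_pos": [21.6, 12.4, 0], "rot": [0, 0, -0.66]},
    {"jaw": 9.18, "delta_pos": [25.2, 14.4, 0], "rot": [0, 0, -0.77]},
    {"jaw": 9.18, "delta_pos": [28.8, 16.5, 1], "rot": [0, 0, -0.88]},
    {"jaw": 9.18, "delta_pos": [32.4, 18.5, 2], "rot": [0, 0, -0.98]},
    {"jaw": 9.18, "delta_pos": [35, 20, 3], "rot": [0, 0, -1.05]},
    {"jaw": 9.18, "delta_pos": [36, 20.6, 4], "rot": [0, 0, -1.05]},
    {"jaw": 9.18, "delta_pos": [36, 20.6, 4], "rot": [0, 0, -1.05]},
  ],
)

```text
time: 14.83
eef_pos: [0.4073, 0.376, 0.1038]
orientation: [0.696, -3.061, -0.003]
ft_force: [-0.3, -0.5, 0.2]
width: 0.0915
grasp_force: 0.0
```

```bash
python3 - <<'E'
from tin import *
st();p,P,e=tin((.4154,.3727));go([*e[0],.031],115)
E
```

```text
t 14.83 tcp [0.4073 0.376  0.1038] yaw 115.6 w 0.0915 gf 0.0 F [-0.3 -0.5  0.2] q [-0.52  0.52 -0.35  1.91  0.24  0.76  1.02]
tin 3218 [0.4173 0.3728] 0.0213
d [-0.72 -0.41  7.33] rot [ 0.    -0.002  0.008] n>= 2
```

>>> carry_out(
  increments=[
    {"jaw": 9.18, "delta_pos": [-0.65, -0.4, 3], "rot": [0, 0, 0]},
    {"jaw": 9.18, "delta_pos": [-0.65, -0.4, 6], "rot": [0, 0, 0]},
    {"jaw": 9.18, "delta_pos": [-0.65, -0.4, 7.3], "rot": [0, 0, 0]},
    {"jaw": 9.18, "delta_pos": [-0.65, -0.4, 7.3], "rot": [0, 0, 0]},
    {"jaw": 3.2, "delta_pos": [-0.65, -0.4, 7.3], "rot": [0, 0, 0]},
    {"jaw": 3.2, "delta_pos": [-0.65, -0.4, 7.3], "rot": [0, 0, 0]},
    {"jaw": 3.2, "delta_pos": [-0.65, -0.4, 7.3], "rot": [0, 0, 0]},
    {"jaw": 3.2, "delta_pos": [-0.65, -0.4, 7.3], "rot": [0, 0, 0]},
    {"jaw": 3.2, "delta_pos": [-0.65, -0.4, 7.3], "rot": [0, 0, 0]},
    {"jaw": 3.2, "delta_pos": [-0.65, -0.4, 7.3], "rot": [0, 0, 0]},
    {"jaw": 3.2, "delta_pos": [-0.65, -0.4, 7.3], "rot": [0, 0, 0]},
    {"jaw": 3.2, "delta_pos": [-0.65, -0.4, 7.3], "rot": [0, 0, 0]},
  ],
)

```text
time: 15.88
eef_pos: [0.4187, 0.3717, 0.0324]
orientation: [-0.686, 3.065, 0.0]
ft_force: [0.1, 1.6, 0.5]
width: 0.0424
grasp_force: 0.3
```

```bash
python3 - <<'E'
from h import *
st();go([.5254,.0008,.155],115)
E
```

```text
t 15.88 tcp [0.4187 0.3717 0.0324] yaw 115.2 w 0.0424 gf 0.3 F [0.1 1.6 0.5] q [-0.54  0.64 -0.3   1.91  0.3   0.63  0.98]
d [  6.15 -38.09 -12.27] rot [0.    0.    0.004] n>= 10
```

>>> carry_out(
  increments=[
    {"jaw": 3.2, "delta_pos": [0, 0, 0], "rot": [0, 0, 0]},
    {"jaw": 3.2, "delta_pos": [0, 0, -3.5], "rot": [0, 0, 0]},
    {"jaw": 3.2, "delta_pos": [0, 0, -7.5], "rot": [0, 0, 0]},
    {"jaw": 3.2, "delta_pos": [0, 0, -11.5], "rot": [0, 0, 0]},
    {"jaw": 3.2, "delta_pos": [0.6, -3.8, -12.3], "rot": [0, 0, 0]},
    {"jaw": 3.2, "delta_pos": [1.2, -7.6, -12.3], "rot": [0, 0, 0]},
    {"jaw": 3.2, "delta_pos": [1.8, -11.4, -12.3], "rot": [0, 0, 0]},
    {"jaw": 3.2, "delta_pos": [2.4, -15.2, -12.3], "rot": [0, 0, 0]},
    {"jaw": 3.2, "delta_pos": [3, -19, -12.3], "rot": [0, 0, 0]},
    {"jaw": 3.2, "delta_pos": [3.6, -22.8, -12.3], "rot": [0, 0, 0]},
    {"jaw": 3.2, "delta_pos": [4.2, -26.6, -12.3], "rot": [0, 0, 0]},
    {"jaw": 3.2, "delta_pos": [4.6, -29, -12.3], "rot": [0, 0, 0]},
  ],
)

```text
time: 16.88
eef_pos: [0.5012, 0.0847, 0.155]
orientation: [0.68, -3.067, 0.003]
ft_force: [-0.8, -0.2, -0.8]
width: 0.0416
grasp_force: 20.0
```

```bash
python3 - <<'E'
from h import *
st();go([.5254,.0008,.155],115)
E
```

```text
t 16.88 tcp [0.5012 0.0847 0.155 ] yaw 115.0 w 0.0416 gf 20.0 F [-0.8 -0.2 -0.8] q [ 0.02  0.36 -0.29  1.99  0.14  0.81  1.66]
d [ 1.35 -8.62  0.02] rot [-0.002 -0.001 -0.   ] n>= 3
```

>>> carry_out(
  increments=[
    {"jaw": 3.2, "delta_pos": [0.7, -4, 0], "rot": [0, 0, 0]},
    {"jaw": 3.2, "delta_pos": [1.2, -7.5, 0], "rot": [0, 0, 0]},
    {"jaw": 3.2, "delta_pos": [1.4, -8.8, 0], "rot": [0, 0, 0]},
    {"jaw": 3.2, "delta_pos": [1.4, -8.8, 0], "rot": [0, 0, 0]},
    {"jaw": 3.2, "delta_pos": [1.4, -8.8, 0], "rot": [0, 0, 0]},
    {"jaw": 3.2, "delta_pos": [1.4, -8.8, 0], "rot": [0, 0, 0]},
  ],
)

```text
time: 17.38
eef_pos: [0.5249, 0.0054, 0.155]
orientation: [0.688, -3.065, -0.002]
ft_force: [-0.0, 0.3, -0.3]
width: 0.0416
grasp_force: 20.0
```

```bash
python3 - <<'E'
from tin import *
st();p,P,e=tin((.5597,.0548),.03,(.05,.065));tin((.589,-.0012),.03,(.05,.065));go([.5254,.0008,.0568],115)
E
```

```text
t 17.38 tcp [0.5249 0.0054 0.155 ] yaw 115.3 w 0.0416 gf 20.0 F [-0.   0.3 -0.3] q [ 0.16  0.38 -0.26  1.95  0.13  0.82  1.83]
tin 8 None None
tin 3 None None
d [ 0.18 -0.5   9.83] rot [ 0.001 -0.     0.007] n>= 3
```

>>> carry_out(
  increments=[
    {"jaw": 3.2, "delta_pos": [0.1, -0.2, 3], "rot": [0, 0, 0]},
    {"jaw": 3.2, "delta_pos": [0.1, -0.2, 6], "rot": [0, 0, 0]},
    {"jaw": 3.2, "delta_pos": [0.1, -0.2, 9], "rot": [0, 0, 0]},
    {"jaw": 3.2, "delta_pos": [0.1, -0.2, 9.8], "rot": [0, 0, 0]},
    {"jaw": 3.2, "delta_pos": [0.1, -0.2, 9.9], "rot": [0, 0, 0]},
    {"jaw": 3.2, "delta_pos": [0.1, -0.2, 9.9], "rot": [0, 0, 0]},
    {"jaw": 5.5, "delta_pos": [0.1, -0.2, 9.9], "rot": [0, 0, 0]},
    {"jaw": 5.5, "delta_pos": [0.1, -0.2, 9.9], "rot": [0, 0, 0]},
    {"jaw": 5.5, "delta_pos": [0.1, -0.2, 9.9], "rot": [0, 0, 0]},
    {"jaw": 5.5, "delta_pos": [0.1, -0.2, 6], "rot": [0, 0, 0]},
    {"jaw": 5.5, "delta_pos": [0.1, -0.2, 2], "rot": [0, 0, 0]},
    {"jaw": 5.5, "delta_pos": [0.1, -0.2, -1], "rot": [0, 0, 0]},
  ],
)

```text
time: 18.48
eef_pos: [0.5258, 0.002, 0.1676]
orientation: [-0.686, 3.065, 0.0]
ft_force: [1.7, 0.4, 0.1]
width: 0.0551
grasp_force: 0.0
```

```bash
python3 - <<'E'
from look import *
st();p,P=things()
H=P[...,2];lc=np.array([.432,-.317]);rr=np.hypot(P[...,0]-lc[0],P[...,1]-lc[1])
h=P[(H>.03)&(H<.055)&(rr<.09)][:,:2];r=cv2.minAreaRect(h.astype(np.float32));print("handle",r)
go([*r[0],.14],13.5)
E
```

```text
t 18.48 tcp [0.5258 0.002  0.1676] yaw 115.2 w 0.0551 gf 0.0 F [1.7 0.4 0.1] q [ 0.17  0.37 -0.27  1.94  0.13  0.85  1.84]
352 topz 0.103 mid [0.7789 0.0405] size [0.042 0.042] rgb [59. 50. 45.]
1040 topz 0.062 mid [ 0.682  -0.2804] size [0.129 0.085] rgb [117. 114. 115.]
330 topz 0.08 mid [0.6723 0.2144] size [0.056 0.054] rgb [101.  98.  93.]
134 topz 0.05 mid [0.6895 0.3723] size [0.018 0.019] rgb [147. 116.  64.]
202 topz 0.072 mid [0.5739 0.0951] size [0.042 0.026] rgb [159. 156. 158.]
188 topz 0.023 mid [ 0.5977 -0.4382] size [0.083 0.019] rgb [171. 147. 106.]
207 topz 0.036 mid [0.4691 0.4537] size [0.04 0.04] rgb [ 42.  80. 151.]
127 topz 0.079 mid [0.4731 0.0626] size [0.023 0.026] rgb [110. 109. 112.]
1582 topz 0.018 mid [ 0.4312 -0.3164] size [0.159 0.176] rgb [172. 170. 173.]
153 topz 0.077 mid [ 0.4671 -0.1612] size [0.054 0.052] rgb [31. 92. 91.]
handle ((0.43213942646980286, -0.3174196481704712), (0.01566593162715435, 0.06386653333902359), 13.266087532043457)
d [ 22.47 -24.73   3.24] rot [0.005 0.011 1.776] n>= 15
```

>>> carry_out(
  increments=[
    {"jaw": 5.5, "delta_pos": [2.3, -2.5, -0.5], "rot": [0, 0, 0.12]},
    {"jaw": 5.5, "delta_pos": [4.6, -5, -0.5], "rot": [0, 0, 0.24]},
    {"jaw": 5.5, "delta_pos": [6.9, -7.5, -0.5], "rot": [0, 0, 0.36]},
    {"jaw": 9.18, "delta_pos": [9.2, -10, -0.5], "rot": [0, 0, 0.48]},
    {"jaw": 9.18, "delta_pos": [11.5, -12.5, -0.5], "rot": [0, 0, 0.6]},
    {"jaw": 9.18, "delta_pos": [13.8, -15, -0.5], "rot": [0, 0, 0.72]},
    {"jaw": 9.18, "delta_pos": [16.1, -17.5, -0.5], "rot": [0, 0, 0.84]},
    {"jaw": 9.18, "delta_pos": [18.4, -20, -0.5], "rot": [0, 0, 0.96]},
    {"jaw": 9.18, "delta_pos": [20.7, -22.5, 0], "rot": [0, 0, 1.08]},
    {"jaw": 9.18, "delta_pos": [22.3, -24.3, 1], "rot": [0, 0, 1.2]},
    {"jaw": 9.18, "delta_pos": [22.5, -24.7, 2], "rot": [0, 0, 1.32]},
    {"jaw": 9.18, "delta_pos": [22.5, -24.7, 2], "rot": [0, 0, 1.44]},
  ],
)

```text
time: 19.53
eef_pos: [0.425, -0.3201, 0.1441]
orientation: [-1.52, -2.748, 0.002]
ft_force: [0.9, 0.3, -0.4]
width: 0.0919
grasp_force: 0.0
```

```bash
cat > lid.py <<'E'
from an import *
def lid():
    m=arm.camera_model("wrist");p,d=arm.snapshot("wrist");P=cloud(d,m);H=P[...,2]
    h=P[(H>.035)&(H<.05)&(np.hypot(P[...,0]-.432,P[...,1]+.317)<.08)][:,:2];r=cv2.minAreaRect(h.astype(np.float32));print("handle",len(h),r);return r,p
E
python3 - <<'E'
from lid import *
st();r,p=lid();cv2.imwrite("pics/w5.png",p[:,:,::-1]);go([*r[0],.10],13.3)
m=arm.camera_model("top");p,d=arm.snapshot("top");P=cloud(d,m);H=P[...,2]
cv2.imwrite("pics/t3.png",cv2.resize(p[180:265,270:370,::-1],None,fx=6,fy=6))
q=(H>.045)&(H<.064)&(np.hypot(P[...,0]-.558,P[...,1]-.016)<.072)
n,l,s,c=cv2.connectedComponentsWithStats(q.astype(np.uint8));print([(s[i,4],P[l==i].mean(0).round(4)) for i in range(1,n) if s[i,4]>30])
E
```

```text
t 19.53 tcp [ 0.425  -0.3201  0.1441] yaw 32.1 w 0.0919 gf 0.0 F [ 0.9  0.3 -0.4] q [ 0.47  0.4   0.15  1.95 -0.08  0.79  1.23]
handle 2046 ((0.4330762028694153, -0.3183668553829193), (0.016217971220612526, 0.06372135877609253), 13.352887153625488)
d [-0.36  0.63  4.46] rot [-0.001 -0.001  0.323] n>= 3
[(np.int32(179), array([ 5.862e-01, -5.000e-04,  5.790e-02])), (np.int32(179), array([0.5571, 0.0553, 0.0582])), (np.int32(180), array([0.5222, 0.0035, 0.0578]))]
```

View pics/t3.png

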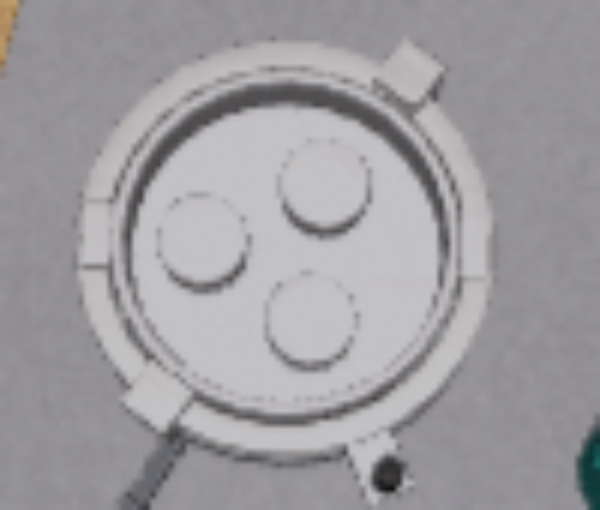

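View pics/w5.png

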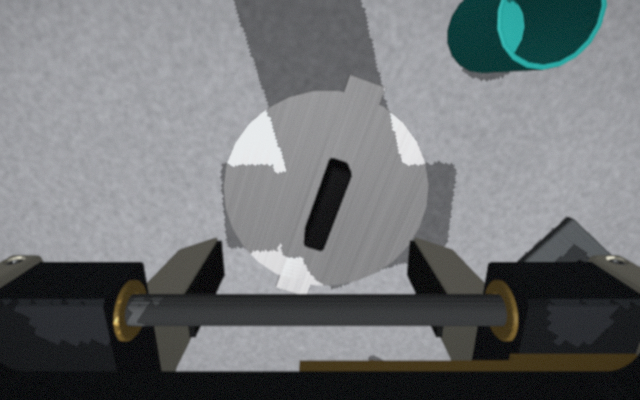

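Three tins stand upright in the pot. The wrist view shows the lid under the gripper with its handle at (327,205).

>>> carry_out(
  increments=[
    {"jaw": 9.18, "delta_pos": [-0.3, 0.6, 1], "rot": [0, 0, 0.12]},
    {"jaw": 9.18, "delta_pos": [-0.3, 0.6, 3], "rot": [0, 0, 0.24]},
    {"jaw": 9.18, "delta_pos": [-0.3, 0.6, 4.5], "rot": [0, 0, 0.325]},
    {"jaw": 9.18, "delta_pos": [-0.3, 0.6, 4.5], "rot": [0, 0, 0.325]},
    {"jaw": 9.18, "delta_pos": [-0.3, 0.6, 4.5], "rot": [0, 0, 0.325]},
    {"jaw": 9.18, "delta_pos": [-0.3, 0.6, 4.5], "rot": [0, 0, 0.325]},
    {"jaw": 9.18, "delta_pos": [-0.3, 0.6, 4.5], "rot": [0, 0, 0.325]},
  ],
)

```text
time: 20.22
eef_pos: [0.4347, -0.3173, 0.1015]
orientation: [1.927, 2.479, 0.001]
ft_force: [-0.6, 0.2, -0.2]
width: 0.0917
grasp_force: 0.0
```

```bash
python3 - <<'E'
from lid import *
st();go([.4328,-.318,.042],13.3)
E
```

```text
t 20.22 tcp [ 0.4347 -0.3173  0.1015] yaw 14.3 w 0.0917 gf 0.0 F [-0.6  0.2 -0.2] q [ 0.42  0.48  0.2   1.97 -0.14  0.71  0.96]
d [-0.02 -0.21  5.95] rot [0.002 0.001 0.017] n>= 2
```

>>> carry_out(
  increments=[
    {"jaw": 9.18, "delta_pos": [0, -0.15, 2], "rot": [0, 0, 0.01]},
    {"jaw": 9.18, "delta_pos": [0, -0.15, 4], "rot": [0, 0, 0.01]},
    {"jaw": 9.18, "delta_pos": [0, -0.15, 5.9], "rot": [0, 0, 0.01]},
    {"jaw": 5, "delta_pos": [0, -0.15, 5.9], "rot": [0, 0, 0.01]},
    {"jaw": 1, "delta_pos": [0, -0.15, 5.9], "rot": [0, 0, 0.01]},
    {"jaw": 1, "delta_pos": [0, -0.15, 5.9], "rot": [0, 0, 0.01]},
    {"jaw": 1, "delta_pos": [0, -0.15, 5.9], "rot": [0, 0, 0.01]},
    {"jaw": 1, "delta_pos": [0, -0.15, 5.9], "rot": [0, 0, 0.01]},
    {"jaw": 1, "delta_pos": [0, -0.15, 5.9], "rot": [0, 0, 0.01]},
    {"jaw": 1, "delta_pos": [0, -0.15, 5.9], "rot": [0, 0, 0.01]},
    {"jaw": 1, "delta_pos": [0, -0.15, 5.9], "rot": [0, 0, 0.01]},
    {"jaw": 1, "delta_pos": [0, -0.15, 5.9], "rot": [0, 0, 0.01]},
  ],
  force=40,
)

```text
time: 21.22
eef_pos: [0.4324, -0.3173, 0.0414]
orientation: [1.944, 2.468, 0.0]
ft_force: [0.5, -0.8, -0.1]
width: 0.0366
grasp_force: 0.0
```

>>> carry_out(
  increments=[
    {"jaw": 1, "delta_pos": [0, 0, 0], "rot": [0, 0, 0]},
    {"jaw": 1, "delta_pos": [0, 0, 0], "rot": [0, 0, 0]},
    {"jaw": 1, "delta_pos": [0, 0, 0], "rot": [0, 0, 0]},
    {"jaw": 1, "delta_pos": [0, 0, 0], "rot": [0, 0, 0]},
  ],
)

```text
time: 21.55
eef_pos: [0.4324, -0.3172, 0.0411]
orientation: [-1.944, -2.467, -0.0]
ft_force: [0.6, 0.1, 0.1]
width: 0.0154
grasp_force: 40.0
```

```bash
python3 - <<'E'
from h import *
st();go([.558,.016,.2],1.3)
E
```

```text
t 21.55 tcp [ 0.4324 -0.3172  0.0411] yaw 13.5 w 0.0154 gf 40.0 F [0.6 0.1 0.1] q [ 0.44  0.58  0.18  1.98 -0.18  0.59  0.97]
d [ 29.46  20.01 -15.88] rot [-0.    -0.     0.213] n>= 10
```

>>> carry_out(
  increments=[
    {"jaw": 1, "delta_pos": [0, 0, -2], "rot": [0, 0, 0]},
    {"jaw": 1, "delta_pos": [0, 0, -5], "rot": [0, 0, 0]},
    {"jaw": 1, "delta_pos": [0, 0, -9], "rot": [0, 0, 0]},
    {"jaw": 1, "delta_pos": [0, 0, -13], "rot": [0, 0, 0]},
    {"jaw": 1, "delta_pos": [0, 0, -15.9], "rot": [0, 0, 0]},
    {"jaw": 1, "delta_pos": [2, 1.4, -15.9], "rot": [0, 0, 0.02]},
    {"jaw": 1, "delta_pos": [5, 3.4, -15.9], "rot": [0, 0, 0.05]},
    {"jaw": 1, "delta_pos": [8, 5.4, -15.9], "rot": [0, 0, 0.08]},
    {"jaw": 1, "delta_pos": [11, 7.5, -15.9], "rot": [0, 0, 0.11]},
    {"jaw": 1, "delta_pos": [14, 9.5, -15.9], "rot": [0, 0, 0.14]},
    {"jaw": 1, "delta_pos": [17, 11.6, -15.9], "rot": [0, 0, 0.17]},
    {"jaw": 1, "delta_pos": [20, 13.6, -15.9], "rot": [0, 0, 0.21]},
  ],
)

```text
time: 22.55
eef_pos: [0.5176, -0.0892, 0.1998]
orientation: [-2.194, -2.248, 0.001]
ft_force: [0.2, 1.1, -2.0]
width: 0.0162
grasp_force: 40.0
```

```bash
python3 - <<'E'
from h import *
st();go([.558,.016,.2],1.3)
E
```

```text
t 22.55 tcp [ 0.5176 -0.0892  0.1998] yaw 1.4 w 0.0162 gf 40.0 F [ 0.2  1.1 -2. ] q [-0.02  0.31  0.17  1.93 -0.06  0.91  0.2 ]
d [10.42  4.3  -0.02] rot [-0.001 -0.     0.002] n>= 3
```

>>> carry_out(
  increments=[
    {"jaw": 1, "delta_pos": [4, 1.6, 0], "rot": [0, 0, 0]},
    {"jaw": 1, "delta_pos": [7.5, 3.1, 0], "rot": [0, 0, 0]},
    {"jaw": 1, "delta_pos": [9.8, 4.1, 0], "rot": [0, 0, 0]},
    {"jaw": 1, "delta_pos": [10.5, 4.35, 0], "rot": [0, 0, 0]},
    {"jaw": 1, "delta_pos": [10.5, 4.35, 0], "rot": [0, 0, 0]},
    {"jaw": 1, "delta_pos": [10.5, 4.35, 0], "rot": [0, 0, 0]},
    {"jaw": 1, "delta_pos": [10.5, 4.35, 0], "rot": [0, 0, 0]},
    {"jaw": 1, "delta_pos": [10.5, 4.35, 0], "rot": [0, 0, 0]},
  ],
)

```text
time: 23.22
eef_pos: [0.5579, 0.0126, 0.2]
orientation: [2.196, 2.246, -0.002]
ft_force: [-1.0, -1.1, -2.3]
width: 0.0157
grasp_force: 40.0
```

```bash
python3 - <<'E'
from an import *
s=st();m=arm.camera_model("wrist");p,d=arm.snapshot("wrist");cv2.imwrite("pics/w6.png",p[:,:,::-1]);P=cloud(d,m);H=P[...,2]
t=s["eef_pos"]
q=(H>.15)&(H<.185)&(np.hypot(P[...,0]-t[0],P[...,1]-t[1])<.11)
print(q.sum(),np.median(P[q],axis=0),np.polyfit(P[q][:,0],P[q][:,2],1),np.polyfit(P[q][:,1],P[q][:,2],1))
A=np.c_[P[q][:,:2],np.ones(q.sum())];print("plane",np.linalg.lstsq(A,P[q][:,2],rcond=None)[0])
cs,_=cv2.findContours(q.astype(np.uint8),cv2.RETR_EXTERNAL,cv2.CHAIN_APPROX_NONE);c=max(cs,key=len)[:,0]
e=P[c[:,1],c[:,0]];rr=np.hypot(*(e[:,:2]-t[:2]).T);k=(rr>.074)&(rr<.0835);print(k.sum(),fit(e[k][:,:2]),fit(e[k][:,:2],.081))
er=P[q][np.hypot(*(P[q][:,:2]-t[:2]).T)>.0855];
for g in(er[er[:,1]>t[1]],er[er[:,1]<t[1]]): print("ear",len(g),g.mean(0) if len(g) else"")
go([.558,.016,.2],1.3)
E
```

```text
t 23.22 tcp [0.5579 0.0126 0.2   ] yaw 1.3 w 0.0157 gf 40.0 F [-1.  -1.1 -2.3] q [-0.17  0.36  0.12  1.85 -0.05  0.93 -0.  ]
43435 [0.55659587 0.04841873 0.17055301] [-0.00195307  0.17174675] [-0.00371083  0.17083656]
plane [-0.00190906 -0.00365992  0.17189741]
492 [0.55775666 0.01163639 0.07977531] [0.55778729 0.01005419 0.081     ]
ear 767 [0.55587563 0.10017923 0.17041574]
ear 0 
d [0.32 0.   0.01] rot [-0.     0.001  0.   ] n>= 1
```

View pics/w6.png

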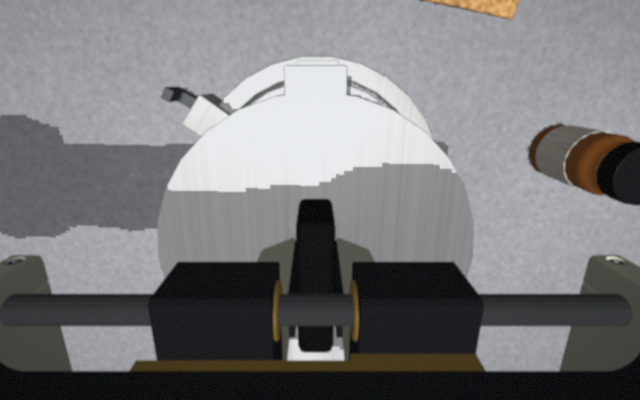

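The held lid is level and sits about 5 mm short in y. Its ear, at (316,80), is lined up with the lug.

>>> carry_out(
  increments=[
    {"jaw": 1, "delta_pos": [0.5, 0, 2], "rot": [0, 0, 0]},
    {"jaw": 1, "delta_pos": [0.5, 0, 4], "rot": [0, 0, 0]},
    {"jaw": 1, "delta_pos": [0.5, 0, 6.5], "rot": [0, 0, 0]},
    {"jaw": 1, "delta_pos": [0.5, 0, 7.5], "rot": [0, 0, 0]},
    {"jaw": 1, "delta_pos": [0.5, 0, 7.5], "rot": [0, 0, 0]},
    {"jaw": 1, "delta_pos": [0.5, 0, 7.5], "rot": [0, 0, 0]},
    {"jaw": 1, "delta_pos": [0.5, 0, 7.5], "rot": [0, 0, 0]},
    {"jaw": 1, "delta_pos": [0.5, 0, 7.5], "rot": [0, 0, 0]},
  ],
)

```text
time: 23.93
eef_pos: [0.5593, 0.02, 0.1265]
orientation: [2.192, 2.249, 0.003]
ft_force: [0.4, -0.7, -3.7]
width: 0.0158
grasp_force: 40.0
```

```bash
python3 - <<'E'
from h import *
st();go([.558,.0181,.107],1.3)
E
```

```text
t 23.93 tcp [0.5593 0.02   0.1265] yaw 1.5 w 0.0158 gf 40.0 F [ 0.4 -0.7 -3.7] q [-0.17  0.47  0.11  1.9  -0.07  0.78  0.  ]
d [-0.19 -0.14  1.95] rot [ 0.002 -0.     0.003] n>= 1
```

>>> carry_out(
  increments=[
    {"jaw": 1, "delta_pos": [-0.15, -0.1, 0], "rot": [0, 0, 0]},
    {"jaw": 1, "delta_pos": [-0.15, -0.1, 0], "rot": [0, 0, 0]},
    {"jaw": 1, "delta_pos": [-0.15, -0.1, 0], "rot": [0, 0, 0]},
    {"jaw": 1, "delta_pos": [-0.15, -0.1, 0], "rot": [0, 0, 0]},
    {"jaw": 1, "delta_pos": [-0.15, -0.1, 0], "rot": [0, 0, 0]},
    {"jaw": 1, "delta_pos": [-0.15, -0.1, 0], "rot": [0, 0, 0]},
  ],
)

```text
time: 24.43
eef_pos: [0.5575, 0.0186, 0.1252]
orientation: [-2.192, -2.25, -0.0]
ft_force: [0.0, 0.6, -3.0]
width: 0.0151
grasp_force: 40.0
```

```bash
python3 - <<'E'
from an import *
s=st();m=arm.camera_model("wrist");p,d=arm.snapshot("wrist");P=cloud(d,m);H=P[...,2]
t=s["eef_pos"];z=t[2]-.031
q=(abs(H-z)<.006)&(np.hypot(P[...,0]-t[0],P[...,1]-t[1])<.11)
er=P[q][np.hypot(*(P[q][:,:2]-t[:2]).T)>.0855]
print("ear",er.mean(0),"ymax",np.percentile(er[:,1],98),np.median(P[q][:,2]))
n=(H>.06)&(H<.075)&(abs(P[...,0]-.556)<.01)&(P[...,1]>.09);print("lug",n.sum(),P[n].max(0) if n.sum() else "")
s=st()
E
```

```text
t 24.43 tcp [0.5575 0.0186 0.1252] yaw 1.5 w 0.0151 gf 40.0 F [ 0.   0.6 -3. ] q [-0.17  0.47  0.11  1.9  -0.07  0.78  0.  ]
ear [0.50711265 0.08399326 0.09221586] ymax 0.10877767987103758 0.09662497590626319
lug 114 [0.56584044 0.11273388 0.0626812 ]
t 24.48 tcp [0.5575 0.0186 0.1252] yaw 1.5 w 0.0158 gf 40.0 F [-0.9  0.2 -2.1] q [-0.17  0.47  0.11  1.9  -0.07  0.78  0.  ]
```

>>> carry_out(
  increments=[
    {"jaw": 1, "delta_pos": [-0.06, 0.04, 0.5], "rot": [0, 0, 0]},
    {"jaw": 1, "delta_pos": [-0.06, 0.04, 1], "rot": [0, 0, 0]},
    {"jaw": 1, "delta_pos": [-0.06, 0.04, 1.4], "rot": [0, 0, 0]},
    {"jaw": 1, "delta_pos": [-0.06, 0.04, 1.7], "rot": [0, 0, 0]},
    {"jaw": 1, "delta_pos": [-0.06, 0.04, 1.7], "rot": [0, 0, 0]},
    {"jaw": 1, "delta_pos": [-0.06, 0.04, 1.7], "rot": [0, 0, 0]},
  ],
)

```text
time: 24.98
eef_pos: [0.5576, 0.018, 0.1078]
orientation: [-2.192, -2.25, 0.001]
ft_force: [0.6, -0.1, -1.7]
width: 0.0161
grasp_force: 40.0
```

```bash
python3 - <<'E'
from h import *
st()
E
```

```text
t 24.98 tcp [0.5576 0.018  0.1078] yaw 1.5 w 0.0161 gf 40.0 F [ 0.6 -0.1 -1.7] q [-0.16  0.49  0.11  1.91 -0.07  0.75  0.01]
```

>>> carry_out(
  increments=[
    {"jaw": 1, "delta_pos": [0, 0, 0.1], "rot": [0, 0, 0]},
    {"jaw": 1, "delta_pos": [0, 0, 0.2], "rot": [0, 0, 0]},
    {"jaw": 1, "delta_pos": [0, 0, 0.3], "rot": [0, 0, 0]},
    {"jaw": 1, "delta_pos": [0, 0, 0.3], "rot": [0, 0, 0]},
    {"jaw": 1, "delta_pos": [0, 0, 0.3], "rot": [0, 0, 0]},
  ],
)

```text
time: 25.4
eef_pos: [0.558, 0.0185, 0.106]
orientation: [-2.192, -2.25, -0.001]
ft_force: [-3.7, 2.4, 6.5]
width: 0.0158
grasp_force: 40.0
```

```bash
python3 - <<'E'
from h import *
st()
E
```

```text
t 25.4 tcp [0.558  0.0185 0.106 ] yaw 1.5 w 0.0158 gf 40.0 F [-3.7  2.4  6.5] q [-0.16  0.49  0.1   1.91 -0.07  0.74  0.01]
```

Contact: the lid is seated. Release, rise and check.

>>> carry_out(
  increments=[
    {"jaw": 4.5, "delta_pos": [0, 0, 0.2], "rot": [0, 0, 0]},
    {"jaw": 4.5, "delta_pos": [0, 0, 0.2], "rot": [0, 0, 0]},
    {"jaw": 4.5, "delta_pos": [0, 0, 0.1], "rot": [0, 0, 0]},
    {"jaw": 4.5, "delta_pos": [0, 0, 0], "rot": [0, 0, 0]},
    {"jaw": 4.5, "delta_pos": [0, 0, -2], "rot": [0, 0, 0]},
    {"jaw": 4.5, "delta_pos": [0, 0, -5], "rot": [0, 0, 0]},
    {"jaw": 4.5, "delta_pos": [0, 0, -9], "rot": [0, 0, 0]},
    {"jaw": 4.5, "delta_pos": [-4, 0, -12], "rot": [0, 0, 0]},
    {"jaw": 2, "delta_pos": [-8, 0, -13], "rot": [0, 0, 0]},
    {"jaw": 0, "delta_pos": [-12, 0, -13], "rot": [0, 0, 0]},
    {"jaw": 0, "delta_pos": [-14, -2, -13], "rot": [0, 0, 0]},
    {"jaw": 0, "delta_pos": [-14, -2, -13], "rot": [0, 0, 0]},
  ],
)

```text
time: 26.4
eef_pos: [0.5383, -0.1313, 0.2359]
orientation: [2.203, 2.237, -0.006]
ft_force: [-0.5, -0.6, -1.0]
width: 0.0228
grasp_force: 0.0
```

```bash
cat > chk.py <<'E'
from an import *
def chk(name):
    m=arm.camera_model("top");p,d=arm.snapshot("top");P=cloud(d,m);H=P[...,2]
    cv2.imwrite(name,cv2.resize(p[175:275,260:380,::-1],None,fx=6,fy=6))
    rr=np.hypot(P[...,0]-.558,P[...,1]-.016)
    h=P[(H>.1)&(H<.12)&(rr<.06)];print("handle",len(h),h[:,2].mean(),cv2.minAreaRect(h[:,:2].astype(np.float32)) if len(h)>5 else"")
    q=(H>.07)&(H<.083)&(rr<.079);A=np.c_[P[q][:,:2]-[.558,.016],np.ones(q.sum())];print("plane",np.linalg.lstsq(A,P[q][:,2],rcond=None)[0],"r",cv2.minEnclosingCircle(P[q][:,:2].astype(np.float32)))
    c=P[(H>.096)&(H<.112)&(rr>.1)&(rr<.135)];c=c.mean(0);print("pin",c,np.degrees(np.arctan2(c[1]-.016,c[0]-.558))%360)
E
python3 - <<'E'
from chk import *
st();chk("pics/t4.png")
E
```

```text
t 26.4 tcp [ 0.5383 -0.1313  0.2359] yaw 0.9 w 0.0228 gf 0.0 F [-0.5 -0.6 -1. ] q [ 0.03  0.32  0.19  1.83 -0.07  1.    0.26]
handle 150 0.11040896512047402 ((0.5556337833404541, 0.018275009468197823), (0.06206827983260155, 0.016512323170900345), 89.17620086669922)
plane [-8.49441261e-04  8.25777580e-05  7.73903908e-02] r ((0.5580413341522217, 0.016020577400922775), 0.07904306054115295)
pin [ 0.45058798 -0.03377889  0.10524716] 204.86483198626303
```

View pics/t4.png

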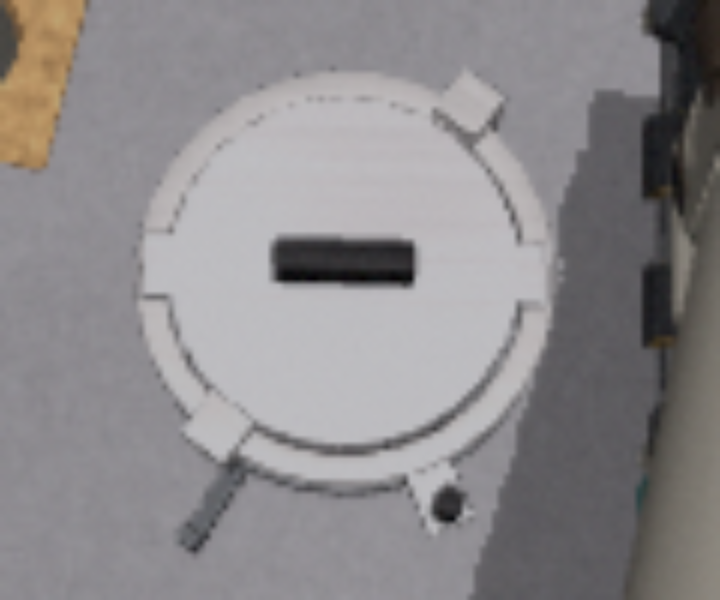

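The lid is flat and centred with both ears on the lugs, at (155,265) and (535,272). The pin is at (447,505), about 205 deg. Next is the collar.

```bash
python3 - <<'E'
from h import *
st();go([.4511,-.0339,.19],115)
E
```

```text
t 26.45 tcp [ 0.5396 -0.1274  0.2355] yaw 1.0 w 0.019 gf 0.0 F [ 0.2  1.7 -1.1] q [ 0.03  0.32  0.19  1.83 -0.07  1.    0.26]
d [ 9.52 -8.68  4.54] rot [-2.000e-03  1.000e-03 -1.989e+00] n>= 16
```

>>> carry_out(
  increments=[
    {"jaw": 5, "delta_pos": [1, -1, 0], "rot": [0, 0, -0.12]},
    {"jaw": 5, "delta_pos": [2, -2, 0], "rot": [0, 0, -0.24]},
    {"jaw": 5, "delta_pos": [3, -3, 1], "rot": [0, 0, -0.36]},
    {"jaw": 5, "delta_pos": [4, -4, 2], "rot": [0, 0, -0.48]},
    {"jaw": 5, "delta_pos": [5, -5, 3], "rot": [0, 0, -0.6]},
    {"jaw": 5, "delta_pos": [6, -6, 4], "rot": [0, 0, -0.72]},
    {"jaw": 5, "delta_pos": [7, -7, 4.5], "rot": [0, 0, -0.84]},
    {"jaw": 5, "delta_pos": [8, -8, 4.5], "rot": [0, 0, -0.96]},
    {"jaw": 5, "delta_pos": [9.3, -8.7, 4.5], "rot": [0, 0, -1.08]},
    {"jaw": 5, "delta_pos": [9.3, -8.7, 4.5], "rot": [0, 0, -1.2]},
    {"jaw": 5, "delta_pos": [9.3, -8.7, 4.5], "rot": [0, 0, -1.32]},
    {"jaw": 5, "delta_pos": [9.3, -8.7, 4.5], "rot": [0, 0, -1.44]},
  ],
)

```text
time: 27.45
eef_pos: [0.4521, -0.0303, 0.1902]
orientation: [0.152, 3.138, 0.001]
ft_force: [0.2, -0.0, -0.9]
width: 0.05
grasp_force: 0.0
```

>>> carry_out(
  increments=[
    {"jaw": 5, "delta_pos": [0, 0, 0], "rot": [0, 0, -0.12]},
    {"jaw": 5, "delta_pos": [0, 0, 0], "rot": [0, 0, -0.24]},
    {"jaw": 5, "delta_pos": [0, 0, 0], "rot": [0, 0, -0.36]},
    {"jaw": 5, "delta_pos": [0, 0, 0], "rot": [0, 0, -0.48]},
    {"jaw": 5, "delta_pos": [0, 0, 0], "rot": [0, 0, -0.55]},
    {"jaw": 5, "delta_pos": [0, 0, 0], "rot": [0, 0, -0.55]},
    {"jaw": 5, "delta_pos": [0, 0, 0], "rot": [0, 0, -0.55]},
    {"jaw": 5, "delta_pos": [0, 0, 0], "rot": [0, 0, -0.55]},
  ],
)

```text
time: 28.12
eef_pos: [0.4522, -0.0313, 0.1902]
orientation: [0.691, -3.065, -0.0]
ft_force: [-0.0, -0.7, 0.4]
width: 0.0501
grasp_force: 0.0
```

```bash
python3 - <<'E'
from an import *
st();m=arm.camera_model("wrist");p,d=arm.snapshot("wrist");P=cloud(d,m);H=P[...,2]
q=(H>.1)&(H<.108)&(np.hypot(P[...,0]-.451,P[...,1]+.034)<.03);print(q.sum(),cv2.minEnclosingCircle(P[q][:,:2].astype(np.float32)))
go([.4511,-.0339,.092],115)
E
```

```text
t 28.12 tcp [ 0.4522 -0.0313  0.1902] yaw 115.4 w 0.0501 gf 0.0 F [-0.  -0.7  0.4] q [ 0.15  0.21 -0.16  2.09  0.04  0.85  1.98]
340 ((0.4526289403438568, -0.03453017771244049), 0.006869259290397167)
d [ 0.2  -0.18  9.82] rot [0.    0.    0.008] n>= 3
```

>>> carry_out(
  increments=[
    {"jaw": 5, "delta_pos": [0.15, -0.26, 3], "rot": [0, 0, 0]},
    {"jaw": 5, "delta_pos": [0.15, -0.26, 6], "rot": [0, 0, 0]},
    {"jaw": 5, "delta_pos": [0.15, -0.26, 9], "rot": [0, 0, 0]},
    {"jaw": 5, "delta_pos": [0.15, -0.26, 9.8], "rot": [0, 0, 0]},
    {"jaw": 2, "delta_pos": [0.15, -0.26, 9.8], "rot": [0, 0, 0]},
    {"jaw": 1, "delta_pos": [0.15, -0.26, 9.8], "rot": [0, 0, 0]},
    {"jaw": 1, "delta_pos": [0.15, -0.26, 9.8], "rot": [0, 0, 0]},
    {"jaw": 1, "delta_pos": [0.15, -0.26, 9.8], "rot": [0, 0, 0]},
    {"jaw": 1, "delta_pos": [0.15, -0.26, 9.8], "rot": [0, 0, 0]},
    {"jaw": 1, "delta_pos": [0.15, -0.26, 9.8], "rot": [0, 0, 0]},
    {"jaw": 1, "delta_pos": [0.15, -0.26, 9.8], "rot": [0, 0, 0]},
  ],
  force=8,
)

```text
time: 29.08
eef_pos: [0.4526, -0.0348, 0.0931]
orientation: [-0.693, 3.062, -0.001]
ft_force: [-0.9, -0.0, 5.5]
width: 0.0137
grasp_force: 8.0
```

```bash
python3 - <<'E'
from h import *
s=st();t=s["eef_pos"];c=np.array([.558,.016]);v=t[:2]-c;a0=np.arctan2(v[1],v[0]);r=np.hypot(*v);print("r",r,"ang",np.degrees(a0)%360)
r0=R.from_rotvec(s["orientation"])
for k in range(1,12):
    da=-k*np.radians(5);p=np.r_[c+r*np.array([np.cos(a0+da),np.sin(a0+da)]),t[2]]
    print(k,np.round(r0.inv().apply(p-t)*100,2)[:2],round(-da,3))
E
```

```text
t 29.08 tcp [ 0.4526 -0.0348  0.0931] yaw 115.5 w 0.0137 gf 8.0 F [-0.9 -0.   5.5] q [ 0.14  0.37 -0.14  2.16  0.09  0.61  1.95]
r 0.11697053621350294 ang 205.72707536192814
1 [-0.04  1.02] 0.087
2 [-0.17  2.03] 0.175
3 [-0.39  3.03] 0.262
4 [-0.69  4.  ] 0.349
5 [-1.08  4.95] 0.436
6 [-1.54  5.85] 0.524
7 [-2.09  6.72] 0.611
8 [-2.71  7.53] 0.698
9 [-3.39  8.28] 0.785
10 [-4.14  8.98] 0.873
11 [-4.95  9.6 ] 0.96
```

>>> carry_out(
  increments=[
    {"jaw": 1, "delta_pos": [-0.04, 1.02, -0.1], "rot": [0, 0, 0.087]},
    {"jaw": 1, "delta_pos": [-0.17, 2.03, -0.1], "rot": [0, 0, 0.175]},
    {"jaw": 1, "delta_pos": [-0.39, 3.03, -0.1], "rot": [0, 0, 0.262]},
    {"jaw": 1, "delta_pos": [-0.69, 4, -0.1], "rot": [0, 0, 0.349]},
    {"jaw": 1, "delta_pos": [-1.08, 4.95, -0.1], "rot": [0, 0, 0.436]},
    {"jaw": 1, "delta_pos": [-1.54, 5.85, -0.1], "rot": [0, 0, 0.524]},
    {"jaw": 1, "delta_pos": [-2.09, 6.72, -0.1], "rot": [0, 0, 0.611]},
    {"jaw": 1, "delta_pos": [-2.71, 7.53, -0.1], "rot": [0, 0, 0.698]},
    {"jaw": 1, "delta_pos": [-3.39, 8.28, -0.1], "rot": [0, 0, 0.785]},
    {"jaw": 1, "delta_pos": [-4.14, 8.98, -0.1], "rot": [0, 0, 0.873]},
    {"jaw": 1, "delta_pos": [-4.95, 9.6, -0.1], "rot": [0, 0, 0.96]},
    {"jaw": 1, "delta_pos": [-4.95, 9.6, -0.1], "rot": [0, 0, 0.96]},
  ],
)

```text
time: 30.08
eef_pos: [0.4565, 0.0746, 0.0935]
orientation: [0.802, 3.036, 0.002]
ft_force: [1.7, 0.9, -0.6]
width: 0.0137
grasp_force: 8.0
```

```bash
python3 - <<'E'
from h import *
s=st();t=s["eef_pos"];c=np.array([.558,.016]);v=t[:2]-c;print(np.hypot(*v),np.degrees(np.arctan2(v[1],v[0])))
E
```

```text
t 30.08 tcp [0.4565 0.0746 0.0935] yaw 60.4 w 0.0137 gf 8.0 F [ 1.7  0.9 -0.6] q [-0.27  0.38  0.06  2.14 -0.04  0.62  0.87]
0.11723201872566327 150.02006564742803
```

>>> carry_out(
  increments=[
    {"jaw": 4, "delta_pos": [0, 0, 0], "rot": [0, 0, 0]},
    {"jaw": 4, "delta_pos": [0, 0, 0], "rot": [0, 0, 0]},
    {"jaw": 4, "delta_pos": [0, 0, 0], "rot": [0, 0, 0]},
    {"jaw": 4, "delta_pos": [0, 0, -3], "rot": [0, 0, 0]},
    {"jaw": 4, "delta_pos": [0, 0, -6], "rot": [0, 0, 0]},
    {"jaw": 4, "delta_pos": [0, 0, -10], "rot": [0, 0, 0]},
    {"jaw": 4, "delta_pos": [2, 0, -14], "rot": [0, 0, 0]},
    {"jaw": 2, "delta_pos": [5, -3, -14], "rot": [0, 0, 0]},
    {"jaw": 0, "delta_pos": [5, -7, -14], "rot": [0, 0, 0]},
    {"jaw": 0, "delta_pos": [5, -11, -14], "rot": [0, 0, 0]},
    {"jaw": 0, "delta_pos": [5, -13, -14], "rot": [0, 0, 0]},
    {"jaw": 0, "delta_pos": [5, -13, -14], "rot": [0, 0, 0]},
  ],
)

```text
time: 31.08
eef_pos: [0.3445, -0.019, 0.2329]
orientation: [-0.807, -3.035, 0.001]
ft_force: [-0.2, 0.7, 0.7]
width: 0.0113
grasp_force: 0.0
```

```bash
python3 - <<'E'
from chk import *
st();chk("pics/t5.png")
m=arm.camera_model("top");p,d=arm.snapshot("top");P=cloud(d,m);H=P[...,2]
k=(p.max(2)<70)&(H>.05)&(H<.068)&(np.hypot(P[...,0]-.66,P[...,1]+.28)<.09)
n,l,s,c=cv2.connectedComponentsWithStats(k.astype(np.uint8))
for i in range(1,n):
    if s[i,4]>20: print("pad",s[i,4],P[l==i].mean(0),cv2.minAreaRect(P[l==i][:,:2].astype(np.float32)))
cv2.imwrite("pics/ped.png",cv2.resize(p[150:225,390:460,::-1],None,fx=6,fy=6))
E
```

```text
t 31.08 tcp [ 0.3445 -0.019   0.2329] yaw 60.2 w 0.0113 gf 0.0 F [-0.2  0.7  0.7] q [-0.19 -0.07  0.16  2.28  0.01  0.94  1.01]
handle 149 0.11077343097086044 ((0.556409478187561, 0.018289214000105858), (0.016699090600013733, 0.06187849119305611), 0.8197879195213318)
plane [-0.00266357 -0.00098368  0.07741451] r ((0.5578812956809998, 0.016010025516152382), 0.07900264114141464)
pin [0.45459558 0.07503205 0.10449332] 150.27859623483076
pad 316 [ 0.64667986 -0.27567972  0.0602145 ] ((0.6476336121559143, -0.27488410472869873), (0.06131896376609802, 0.04521280899643898), 81.10406494140625)
```

View pics/t5.png

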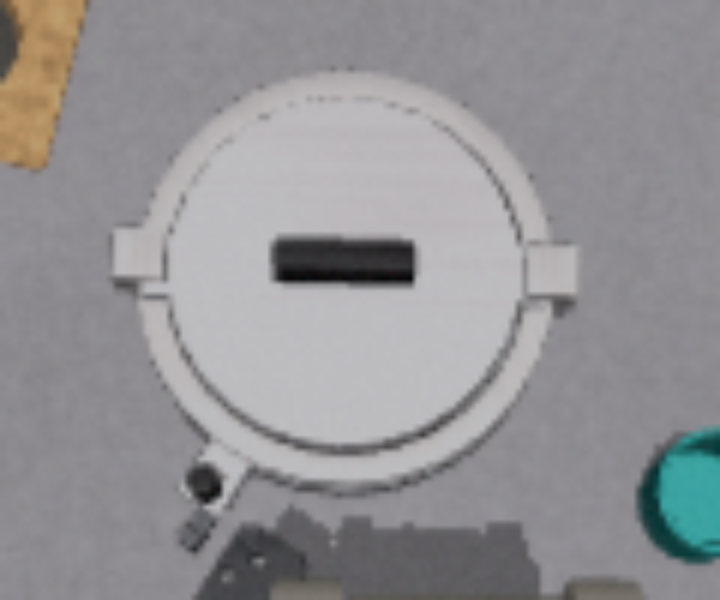

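View pics/ped.png

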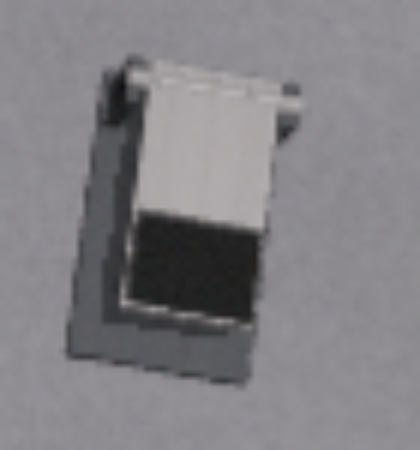

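The collar is locked: the pin stands at the pointer (205,480) and both claws are over the ears. The pedal's black pad is at (195,265) in the crop, about (0.647, -0.276) in the world.

```bash
python3 - <<'E'
from h import *
st();go([.6467,-.2757,.15],81)
E
```

```text
t 31.18 tcp [ 0.3474 -0.0159  0.2334] yaw 60.4 w 0.0039 gf 0.0 F [ 0.2 -0.3 -0.4] q [-0.19 -0.07  0.16  2.27  0.01  0.94  1.01]
d [-38.85  -7.81   8.35] rot [ 0.001  0.001 -0.36 ] n>= 10
```

>>> carry_out(
  increments=[
    {"jaw": 0, "delta_pos": [-3.9, -0.8, 0], "rot": [0, 0, -0.04]},
    {"jaw": 0, "delta_pos": [-7.8, -1.6, 0], "rot": [0, 0, -0.08]},
    {"jaw": 0, "delta_pos": [-11.7, -2.4, 0], "rot": [0, 0, -0.12]},
    {"jaw": 0, "delta_pos": [-15.6, -3.2, 0], "rot": [0, 0, -0.16]},
    {"jaw": 0, "delta_pos": [-19.5, -4, 0], "rot": [0, 0, -0.2]},
    {"jaw": 0, "delta_pos": [-23.4, -4.8, 0], "rot": [0, 0, -0.24]},
    {"jaw": 0, "delta_pos": [-27.3, -5.6, 1], "rot": [0, 0, -0.28]},
    {"jaw": 0, "delta_pos": [-31, -6.3, 3], "rot": [0, 0, -0.32]},
    {"jaw": 0, "delta_pos": [-34.5, -7, 5], "rot": [0, 0, -0.36]},
    {"jaw": 0, "delta_pos": [-37.5, -7.6, 7], "rot": [0, 0, -0.36]},
    {"jaw": 0, "delta_pos": [-38.8, -7.8, 8.3], "rot": [0, 0, -0.36]},
    {"jaw": 0, "delta_pos": [-38.8, -7.8, 8.3], "rot": [0, 0, -0.36]},
  ],
)

```text
time: 32.18
eef_pos: [0.6473, -0.2746, 0.1444]
orientation: [-0.242, -3.127, -0.002]
ft_force: [-0.3, 0.4, 0.2]
width: 0.0005
grasp_force: 0.0
```

>>> carry_out(
  increments=[
    {"jaw": 0, "delta_pos": [0, 0, 0], "rot": [0, 0, 0]},
    {"jaw": 0, "delta_pos": [0, 0, 0], "rot": [0, 0, 0]},
    {"jaw": 0, "delta_pos": [0, 0, 0], "rot": [0, 0, 0]},
  ],
)

```text
time: 32.43
eef_pos: [0.6475, -0.2729, 0.1513]
orientation: [0.24, 3.131, 0.001]
ft_force: [-0.1, -0.2, 0.9]
width: 0.0001
grasp_force: 0.0
```

```bash
python3 - <<'E'
from h import *
st();go([.6467,-.2757,.084],81)
E
```

```text
t 32.43 tcp [ 0.6475 -0.2729  0.1513] yaw 81.2 w 0.0001 gf 0.0 F [-0.1 -0.2  0.9] q [ 0.19  0.67  0.26  1.5  -0.19  1.    1.91]
d [ 0.05 -0.29  6.73] rot [0.001 0.001 0.004] n>= 2
```

Press: down to the pad, then slowly to about 23 mm below its top.

>>> carry_out(
  increments=[
    {"jaw": 0, "delta_pos": [0, -0.2, 3], "rot": [0, 0, 0]},
    {"jaw": 0, "delta_pos": [0, -0.2, 5.5], "rot": [0, 0, 0]},
    {"jaw": 0, "delta_pos": [0, -0.2, 6.5], "rot": [0, 0, 0]},
    {"jaw": 0, "delta_pos": [0, -0.2, 7.2], "rot": [0, 0, 0]},
    {"jaw": 0, "delta_pos": [0, -0.2, 7.8], "rot": [0, 0, 0]},
    {"jaw": 0, "delta_pos": [0, -0.2, 8.4], "rot": [0, 0, 0]},
    {"jaw": 0, "delta_pos": [0, -0.2, 8.8], "rot": [0, 0, 0]},
    {"jaw": 0, "delta_pos": [0, -0.2, 9.1], "rot": [0, 0, 0]},
    {"jaw": 0, "delta_pos": [0, -0.2, 9.1], "rot": [0, 0, 0]},
    {"jaw": 0, "delta_pos": [0, -0.2, 9.1], "rot": [0, 0, 0]},
  ],
)

```text
time: 33.27
eef_pos: [0.6474, -0.2754, 0.0627]
orientation: [0.242, 3.131, 0.002]
ft_force: [-5.7, 3.9, 12.1]
width: 0.0007
grasp_force: 6.7
```

```bash
python3 - <<'E'
from h import *
st()
E
```

```text
t 33.27 tcp [ 0.6474 -0.2754  0.0627] yaw 81.2 w 0.0007 gf 6.7 F [-5.7  3.9 12.1] q [ 0.21  0.77  0.23  1.54 -0.22  0.86  1.94]
```

>>> carry_out(
  increments=[
    {"jaw": 0, "delta_pos": [0, 0, 0.2], "rot": [0, 0, 0]},
    {"jaw": 0, "delta_pos": [0, 0, 0.3], "rot": [0, 0, 0]},
    {"jaw": 0, "delta_pos": [0, 0, 0.3], "rot": [0, 0, 0]},
    {"jaw": 0, "delta_pos": [0, 0, 0.3], "rot": [0, 0, 0]},
    {"jaw": 0, "delta_pos": [0, 0, 0.3], "rot": [0, 0, 0]},
    {"jaw": 0, "delta_pos": [0, 0, 0.3], "rot": [0, 0, 0]},
  ],
)

```text
time: 33.77
eef_pos: [0.6476, -0.2754, 0.062]
orientation: [0.241, 3.13, 0.002]
ft_force: [-11.8, 6.2, 24.6]
width: 0.0004
grasp_force: 13.5
```

```bash
python3 - <<'E'
from h import *
st()
E
```

```text
t 33.77 tcp [ 0.6476 -0.2754  0.062 ] yaw 81.2 w 0.0004 gf 13.5 F [-11.8   6.2  24.6] q [ 0.21  0.78  0.23  1.54 -0.22  0.85  1.94]
```

At the stop: the force doubled while the tool hardly moved. Hold for over a second, then release straight up and clear.

>>> carry_out(
  increments=[
    {"jaw": 0, "delta_pos": [0, 0, 0], "rot": [0, 0, 0]},
    {"jaw": 0, "delta_pos": [0, 0, 0], "rot": [0, 0, 0]},
    {"jaw": 0, "delta_pos": [0, 0, 0], "rot": [0, 0, 0]},
    {"jaw": 0, "delta_pos": [0, 0, 0], "rot": [0, 0, 0]},
    {"jaw": 0, "delta_pos": [0, 0, 0], "rot": [0, 0, 0]},
    {"jaw": 0, "delta_pos": [0, 0, 0], "rot": [0, 0, 0]},
    {"jaw": 0, "delta_pos": [0, 0, 0], "rot": [0, 0, 0]},
    {"jaw": 0, "delta_pos": [0, 0, 0], "rot": [0, 0, 0]},
    {"jaw": 0, "delta_pos": [0, 0, 0], "rot": [0, 0, 0]},
    {"jaw": 0, "delta_pos": [0, 0, 0], "rot": [0, 0, 0]},
    {"jaw": 0, "delta_pos": [0, 0, 0], "rot": [0, 0, 0]},
    {"jaw": 0, "delta_pos": [0, 0, 0], "rot": [0, 0, 0]},
  ],
)

```text
time: 34.77
eef_pos: [0.6476, -0.2754, 0.062]
orientation: [0.242, 3.13, 0.002]
ft_force: [-11.8, 5.8, 25.2]
width: 0.0006
grasp_force: 13.5
```

>>> carry_out(
  increments=[
    {"jaw": 0, "delta_pos": [0, 0, -0.5], "rot": [0, 0, 0]},
    {"jaw": 0, "delta_pos": [0, 0, -1.2], "rot": [0, 0, 0]},
    {"jaw": 0, "delta_pos": [0, 0, -2], "rot": [0, 0, 0]},
    {"jaw": 0, "delta_pos": [0, 0, -3], "rot": [0, 0, 0]},
    {"jaw": 0, "delta_pos": [0, 0, -5], "rot": [0, 0, 0]},
    {"jaw": 0, "delta_pos": [0, 0, -9], "rot": [0, 0, 0]},
    {"jaw": 0, "delta_pos": [2, 0, -13], "rot": [0, 0, 0]},
    {"jaw": 0, "delta_pos": [6, 0, -15], "rot": [0, 0, 0]},
    {"jaw": 0, "delta_pos": [10, 0, -15], "rot": [0, 0, 0]},
    {"jaw": 0, "delta_pos": [14, 0, -15], "rot": [0, 0, 0]},
    {"jaw": 0, "delta_pos": [14, 0, -15], "rot": [0, 0, 0]},
    {"jaw": 0, "delta_pos": [14, 0, -15], "rot": [0, 0, 0]},
  ],
)

```text
time: 35.77
eef_pos: [0.506, -0.2549, 0.2075]
orientation: [0.246, 3.131, 0.001]
ft_force: [1.1, 0.1, 0.4]
width: 0.0006
grasp_force: 0.0
```

```bash
python3 - <<'E'
from chk import *
from look import things
st();chk("pics/t6.png");p,P=things();H=P[...,2]
k=(p.max(2)<70)&(H>.03)&(H<.068)&(np.hypot(P[...,0]-.6467,P[...,1]+.2757)<.04);print("pad z",k.sum(),np.median(H[k]))
cv2.imwrite("pics/t7.png",p[:,:,::-1])
E
```

```text
t 35.77 tcp [ 0.506  -0.2549  0.2075] yaw 81.0 w 0.0006 gf 0.0 F [1.1 0.1 0.4] q [ 0.18  0.38  0.29  1.83 -0.13  0.95  1.95]
handle 148 0.11034744039021438 ((0.5565590262413025, 0.018312504515051842), (0.016432205215096474, 0.061568956822156906), 1.3538767099380493)
plane [0.00081259 0.00082897 0.07740436] r ((0.557899534702301, 0.015921082347631454), 0.07897383719682693)
pin [0.4546575  0.07507463 0.10383642] 150.24601856084186
352 topz 0.103 mid [0.7789 0.0406] size [0.043 0.042] rgb [62. 52. 47.]
1039 topz 0.062 mid [ 0.6813 -0.2802] size [0.13  0.085] rgb [120. 117. 118.]
139 topz 0.049 mid [0.6895 0.3723] size [0.019 0.018] rgb [149. 118.  66.]
333 topz 0.08 mid [0.6725 0.2127] size [0.056 0.053] rgb [104. 101.  97.]
4032 topz 0.082 mid [0.5546 0.0168] size [0.187 0.211] rgb [176. 174. 177.]
208 topz 0.036 mid [0.4691 0.4539] size [0.04  0.041] rgb [ 44.  83. 154.]
217 topz 0.077 mid [ 0.4652 -0.1555] size [0.055 0.054] rgb [25. 80. 79.]
pad z 311 0.060552048945473835
```

View pics/t7.png

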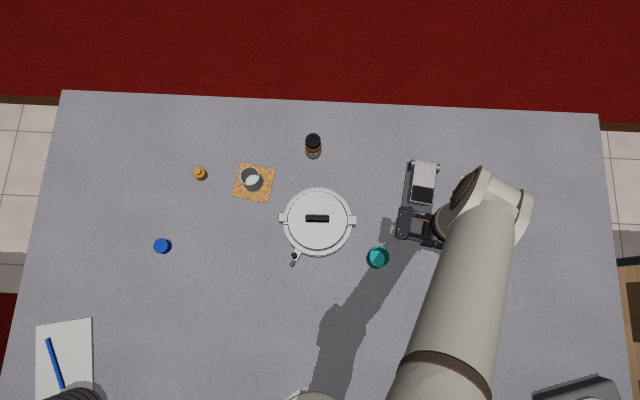

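The beaker stands on the mat at (252,178). The lid is locked with the pin at the pointer (294,256), the pedal is back up, and no white tins are left on the bench. The arm is clear of everything.

```bash
python3 -c "
from cell import arm
print(arm.sign_off())"
```

```text
the job is handed in; nothing more can be done
None
```

I carried out every step in order and handed the job in at about 36 s; the hand-in returned no verdict. The beaker is on the mat, all three tins found are in the pot, the lid is on and locked, and the pedal was pressed, held for a second and is back up. The spatula was hidden behind the arm in the last picture, so I couldn't check it there.

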